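# Set up drawer fronts for spraying and put their hardware away

## Robot

A 6-joint arm with a two-finger parallel gripper is mounted at the origin on a cart in front of the work surface, level with it; the furniture and walls round the work are solid. World frame = base frame: x ahead of the robot, y to its left, z up, the work surface at z = 0. Lengths are in m, angles in degrees, forces in N, time in s.
With the tool pointing down it reaches from about 0.3 to 0.75 m from the base axis. Payload 8.5 kg.
Tool frame: the origin (TCP) lies at the very end of the fingers, on their centre line; the grasp point (between the pads) lies 19 mm behind it; z points along the fingers, y is the line along which they close (so a half turn about z gives the same grasp; the last joint's range is limited). The gripper opens to 85 mm and grips with 20 to 120 N. Pads are 22 mm wide; open, the fingers measure 114 mm over their backs; the gripper's body (76 mm by 85 mm) begins 54 mm behind the grasp point. The pads swing forward as they close: fully open they stand 13 mm farther back than shut.
Start: joints at [57.45, 21.807, 74.336, -0, 83.858, -12.336], TCP at [0.19, 0.516, 0.205] pointing down, gripper open.
Joint ranges: [-178.18, 178.18], [-50.72, 133.34], [12.68, 142.11], [-81.47, 261.47], [9.98, 163.14], [-165.26, 165.26]. Speed limits (degrees/s): [136.94, 136.94, 180, 180, 180, 180].

## Interface

Orientations are given as a 3x3 rotation matrix whose columns are the frame's x, y, z axes.
In Python, from rig import observe, cams, ticket gives the robot as it stands.
- The arm moves only by the tool move_arm, never from a script. Its arguments are lists of equal length, an entry for each row: "jaw": the finger opening in cm, from 0 to 8.54; "dp": the shift along the tool's x, y, z in cm, a list of three; "turn": the turn, a rotation vector about the tool's x, y, z in rad, a list of three. In form: {"jaw": [jaw, ...], "dp": [[tx, ty, tz], ...], "turn": [[wx, wy, wz], ...]}. A call has 1 to 12 rows; each row shifts and turns the commanded pose from where the row before left it, along the tool's axes as they then stand; what a row does not reach is not made up. A row lasts 1/12 s, in which the tool goes at most 41.7 mm and 7.16 degrees, less where a joint would pass 70% of its speed; a pose out of reach is approached as far as the arm can. A call is refused whole if a number of a shift passes 4.17 or a number of a turn 0.125, either way. A call with a gripper value outside its range is refused whole. The fingers move at their own pace and stop on an object; "force" is the grip in N (left out, the last holds). Time passes only in rows, so rows that do not move let the fingers close. It gives the time, the measured TCP pose, the force, the opening and the grip force at its end, in the units of the state.
- observe(): the state, without advancing time (a new reading comes with each control period).
- cams.get_image(name): name is "scene" or "top"; returns (picture, depth): 480x640x3 uint8, red, green, blue; 480x640 float32, m along the optical axis (not along the pixel's ray), 0 where there is no reading.
- cams.calibration(name): a dict with "vertical_fov" (degrees; the focal length in pixels is half the picture's height over the tangent of half this angle, whatever the lens; pixels are square), "cx", "cy" (the principal point, pixels), "view" (4x4, takes a point from world to camera coordinates). Camera axes: x right, y up, looking along -z (the intrinsics and any distortion apply to the point x, -y, -z); pixel columns grow to the right and rows downward; lengths in m; the calibration is good to about 2 mm. A picture is of the moment at which its call begins. calibration takes no time and is no camera call.
- ticket.close_job(): hands the job in; it is judged then, once.
Trained networks look in the newest picture that a camera, given by its name, has taken for a name from the list of things; names that differ only in an ending like _2 or _b are one class to them, and where a whole thing is asked for, a point or a joint stands for the part that bears it (a point fixed in the world has none). Each returns a list of dicts, best first, with "p" (0 to 1); they miss things now and then, are a little off and sometimes report something else, mostly with a low value. They report only what shows in the picture. A call takes as long as a camera call. They do not tell look-alikes from the thing itself.
- cams.spot_in(camera, query): "box" ([centre column, centre row, width, height] as shares, 0 to 1, of the picture: columns of its width, rows of its height, round what is visible of it).
- cams.outline_of(camera, query): "mask" (480x640 bool, what is visible of it) and "box" ([centre column, centre row, width, height] as shares, 0 to 1, of the picture: columns of its width, rows of its height, round what is visible of it).
- cams.mark_of(camera, query): "location" ([column, row] as shares, 0 to 1, of the picture: columns of its width, rows of its height: a listed point, or the origin of a listed thing).
The state is a dict: "time_s": time; "q": joint angles; "qvel": joint speeds; "joint_efforts": joint torques, N m; "position": TCP position; "tool_rot": TCP orientation; "ft_force": force on the tool from outside, world axes, zero at the start; "wrist_torque": the same for the moment, N m; "grip_width": finger opening in m; "gripper_force": force on a finger pad.
Only numpy, scipy, OpenCV 4.12 (cv2) and the standard library are available. Lean on these libraries where they do the work, as an engineer would, in place of code of your own. Each camera call takes 0.05 s, during which the arm holds its last target. There are 200 camera calls.

## Task

The drawer fronts are going to be sprayed: stand every front that is here upright on one of its short ends on the spray board, each between the pins of a station of its own, so that both faces are free. Lay each piece of hardware that is here flat in the nest of its own shape and size in the hardware case, then shut the case's lid fully to keep the spray out. Do not knock over the tin of stain.

Things in the scene. Friction and masses are not known exactly. Their poses are not given: they have to be found in the camera images.
- front_a: a small wooden drawer front, a flat panel 90 x 50 x 18 mm (own x, y, z), 60 to 120 g; origin at its centre; it lies flat on the bench at first. Two or three of the fronts are present, all alike
- front_b: a second drawer front, like front_a
- front_c: a third drawer front, like front_a
- spray_board: a fixed plywood board 66 (own x) x 250 (own y) x 18 mm, z up, origin mid underside. Three stations in a row along y, each four upright dowel pins 8 mm thick, 32 mm tall, at +-12 mm in x and +-17 mm in y about its centre: 26 mm is free between the pairs, and a front stands there loosely on its 50 x 18 mm end, faces looking along the board's y
- station_0 (a point): the middle of the first station, on the board's upper face (18 mm above the bench), at own y = -95 mm of the board
- station_1 (a point): the middle of the second station, on the board's upper face, at own y = 0
- station_2 (a point): the middle of the third station, on the board's upper face, at own y = +95 mm
- pull_large: the larger round flush pull, a dished brass disc 44 mm across and 18 mm thick; origin at its centre; lies flat on the bench. Three or four of the four hardware pieces are present
- pull_small: the smaller round flush pull, a dished brass disc 32 mm across and 18 mm thick; origin at its centre
- lock: a brass drawer lock, a block 50 x 36 x 18 mm (own x, y, z); origin at its centre
- bolt: a steel barrel bolt: a plate 78 x 22 mm, 5 mm thick, with a barrel 13 mm wide along it, 18 mm thick in all; the barrel runs from 18 mm before the centre to 34 mm past it along own x; origin at the centre, x along it
- hardware_case: a fixed wooden case, outside 120 (own x) x 242 (own y) x 36 mm, walls 6 mm, z up, origin mid underside. Inside, a nest board, upper face 19 mm above the bench, with four nests 7 mm deep in a row along y: the pieces stand 11 mm proud. The lid is hinged at the +x side and shuts only over pieces that sit in their nests
- nest_bolt (a point): the middle of the floor of the bolt's nest, 84 mm along the case's x and 28 mm along its y, 12 mm above the bench
- nest_large (a point): the middle of the floor of the large round nest, 49 mm across, 12 mm above the bench
- nest_lock (a point): the middle of the floor of the lock's nest, 56 mm along the case's x and 42 mm along its y, 12 mm above the bench
- nest_small (a point): the middle of the floor of the small round nest, 37 mm across, 12 mm above the bench
- lid (a joint): the case's lid in rad: 0 is shut, 1.9 fully open, leaning back past upright; it starts open, between 1.7 and 1.9. Stiff hinge: it stays where it is left; 0.3 Nm moves it at any angle
- lid_hinge (a point): the middle of the lid's hinge line, which runs along the case's y on its +x side, 36.5 mm above the bench
- lid_edge (a point): the middle of the lid's free edge, on its outer face: 120 mm from the hinge line; the lid is a board 120 x 242 x 8 mm. A brass tab 30 mm wide stands 13 mm out beyond this edge
- stain_tin: a round tin of stain, 77 mm across and 77 mm tall, standing on the bench; origin in the middle of its underside. Behind it the wall shelf overhangs the bench: front edge at world x = 0.70 m, 0.29 m above the bench, timber stacked on it to 0.75 m; wrist and forearm must keep off it, and off a wall panel at x = 0.36 m, left of y = 0.51 m, from 0.5 m up
There are look-alikes about, which are no part of the job. Leave any blue or turquoise look-alike of the front_b alone.

How it is judged (in metres and radians):
On the way, in this order (a step that is already met when the one before it is completed fails the run):
1. all the hardware that is here sits in its own nests (horizontal distance between bolt and nest_bolt below 0.007 m and z of bolt in the frame of nest_bolt below 0.0125 m and linear speed of each of bolt, pull_large, lock, pull_small below 0.03 m/s and horizontal distance between pull_large and nest_large below 0.006 m and z of pull_large in the frame of nest_large below 0.0125 m and horizontal distance between lock and nest_lock below 0.007 m and z of lock in the frame of nest_lock below 0.0125 m and horizontal distance between pull_small and nest_small below 0.006 m and z of pull_small in the frame of nest_small below 0.0125 m), for 0.2 s.
2. then the case's lid is shut (value of joint lid below 0.06 rad), for 0.2 s.
At the end, for the whole second after the job is handed in: Each front present stands at rest on a short end on the board, within 11 degrees of upright, centre within 20 mm of a station's middle; each piece of hardware present lies at the bottom of its own nest (within 3.5 mm of the floor, 6 to 7 mm of the middle); the lid is shut within 0.06 rad (all of step 1 and (angle between front_a's own x axis and vertical below 0.2 rad or angle between front_a's own x axis and vertical above 2.94 rad) and (horizontal distance between front_a and station_0 below 0.02 m or horizontal distance between front_a and station_1 below 0.02 m or horizontal distance between front_a and station_2 below 0.02 m) and z of front_a in the frame of spray_board between 0.057 and 0.069 m and linear speed of each of front_a, front_b, front_c below 0.03 m/s and (angle between front_b's own x axis and vertical below 0.2 rad or angle between front_b's own x axis and vertical above 2.94 rad) and (horizontal distance between front_b and station_0 below 0.02 m or horizontal distance between front_b and station_1 below 0.02 m or horizontal distance between front_b and station_2 below 0.02 m) and z of front_b in the frame of spray_board between 0.057 and 0.069 m and (angle between front_c's own x axis and vertical below 0.2 rad or angle between front_c's own x axis and vertical above 2.94 rad) and (horizontal distance between front_c and station_0 below 0.02 m or horizontal distance between front_c and station_1 below 0.02 m or horizontal distance between front_c and station_2 below 0.02 m) and z of front_c in the frame of spray_board between 0.057 and 0.069 m and value of joint lid below 0.06 rad); the robot touches nothing.
It fails at once if the tin of stain is knocked over (angle between stain_tin's own z axis and vertical above 0.6 rad).
Of front_a, front_b, front_c only 2 to 3 are there at a start; the rules pass over those that are not, and their reading is None.
Of bolt, pull_large, lock, pull_small only 3 to 4 are there at a start; the rules pass over those that are not, and their reading is None.
At some moment in a run one of pull_large, pull_small, lock may be knocked a few centimetres aside while the robot is not near it.
Once in a run the grip may slacken for a moment while it holds something.
It also fails if it takes over 210 s, if anything falls off the work surface, if the arm or the gripper's body presses on something with over 40 N, if the wrist force passes 120 N, or if a joint passes its speed limit or range.

## Working session

There is one attempt and no reset: what is moved stays moved. The work goes in short steps, Python scripts to look and compute and a tool call to move; the robot and the scene stay as the last step left them, time stands still between calls to the robot, and variables do not carry over. Pictures are saved under pics/ and viewed, at most 14 in all, crops included, and the job is handed in when it is done.

Besides the shell and the picture viewer there is one more tool, called as name(argument=value, ...) on one line, values as JSON. move_arm: Moves the arm, as the interface text tells. Its arguments: {"type":"object","properties":{"jaw":{"type":"array","items":{"type":"number"}},"dp":{"type":"array","items":{"type":"array","items":{"type":"number"}}},"turn":{"type":"array","items":{"type":"array","items":{"type":"number"}}},"force":{"type":"number"}},"required":["jaw","dp","turn"]}

```bash
ls; mkdir -p pics; cat > h.py <<'E'
import numpy as np, cv2
from rig import observe, cams, ticket
def cal(n):
    c=cams.calibration(n); f=240/np.tan(np.radians(c["vertical_fov"])/2)
    return f,c["cx"],c["cy"],np.array(c["view"]),c
def unproj(n,u,v,d):
    f,cx,cy,V,_=cal(n); u=np.asarray(u,float);v=np.asarray(v,float);d=np.asarray(d,float)
    P=np.stack([(u-cx)/f*d,-(v-cy)/f*d,-d,np.ones_like(d)],-1)
    return (P@np.linalg.inv(V).T)[...,:3]
def plane(n,u,v,z):
    a=unproj(n,u,v,1.0);b=unproj(n,u,v,2.0);t=(z-a[2])/(b[2]-a[2]);return a+t*(b-a)
def proj(n,p):
    f,cx,cy,V,_=cal(n);q=V@np.append(p,1);return cx+f*q[0]/-q[2],cy-f*q[1]/-q[2]
def save(n,im):cv2.imwrite('pics/'+n+'.png',im[:,:,::-1])
E
python3 - <<'E'
from h import *
for n in ("scene","top"):
    im,d=cams.get_image(n); save(n+'0',im); np.save(n+'0.npy',d)
    f,cx,cy,V,c=cal(n); print({k:v for k,v in c.items() if k!="view"},np.linalg.inv(V).round(3).tolist())
s=observe();print(s['time_s'],s['position'],np.round(s['tool_rot'],3).tolist())
E
```

```text
pics
{'vertical_fov': 42.521489252508594, 'cx': 313.66784217863807, 'cy': 237.28220157197953} [[0.878, 0.385, -0.285, 0.244], [-0.479, 0.684, -0.551, -0.615], [-0.017, 0.62, 0.784, 1.039], [0.0, 0.0, 0.0, 1.0]]
{'vertical_fov': 42.23787622903234, 'cx': 306.4151362849834, 'cy': 227.4675878021003} [[0.014, 0.995, -0.102, 0.424], [-1.0, 0.015, 0.003, 0.067], [0.005, 0.102, 0.995, 1.466], [0.0, 0.0, 0.0, 1.0]]
0.1 [0.18990149 0.51588505 0.20447248] [[-0.938, 0.346, -0.001], [0.346, 0.938, -0.001], [0.0, -0.001, -1.0]]
```

View pics/scene0.png

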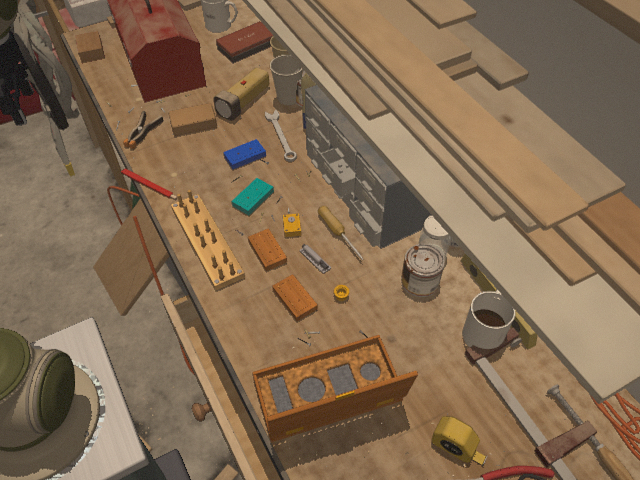

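View pics/top0.png

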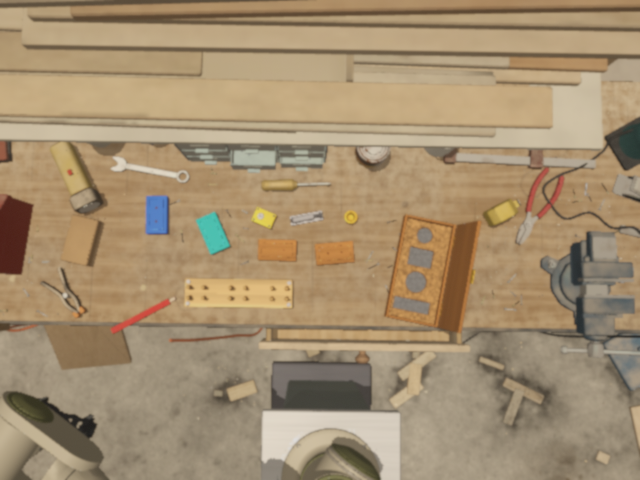

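Scene view: two wooden fronts at (267,249) and (295,297). The blue (245,153) and turquoise (253,196) panels are look-alikes to leave alone. The yellow lock is at (291,223), the bolt at (315,258) and a round pull at (341,292). The tape measure at (457,440) is not hardware. The case is at (325,385) with its lid leaning away, the pin board is at (207,240) and the tin is at (423,270).

```bash
cat >> h.py <<'E'
def rect(n,mask,d,zlo,zhi):
    v,u=np.nonzero(mask&(d>0));P=unproj(n,u,v,d[v,u]);P=P[(P[:,2]>zlo)&(P[:,2]<zhi)]
    if len(P)<8:return None
    (c,s,a)=cv2.minAreaRect((P[:,:2]*1000).astype(np.float32));return np.round(c,1),np.round(s,1),round(a,1),P[:,2].mean().round(4),len(P)
E
python3 - <<'E'
from h import *
for n in ("top","scene"):
    cams.get_image(n); d=np.load(n+'0.npy')
    for q in ("front_a","pull_large","pull_small","lock","bolt","spray_board","hardware_case","stain_tin"):
        for o in cams.outline_of(n,q)[:6]:
            if o["p"]<.15:continue
            b=np.array(o["box"])*[640,480,640,480]
            print(n,q,round(o["p"],2),b.round(0)[:2],rect(n,o["mask"],d,-.02 if n=="x" else .008,.3))
    for q in ("spray_board","station_0","station_1","station_2","nest_bolt","nest_large","nest_lock","nest_small","lid_hinge","lid_edge","hardware_case","bolt","lock"):
        z={"spray_board":0,"stat":.018,"nest":.012,"lid_":.0365,"hard":0}.get(q if q=="spray_board" else q[:4],.009)
        for o in cams.mark_of(n,q)[:2]:
            u,v=np.array(o["location"])*[640,480];print(n,q,round(o["p"],2),round(u),round(v),plane(n,u,v,z).round(4))
E
```

```text
top front_a 0.89 [336. 254.] (array([514.3,  -4.1]), array([49.8, 87.4]), 6.0, np.float64(0.0184), 764)
top front_a 0.85 [216. 235.] (array([556.8, 282.5]), array([90.2, 50.3]), 24.9, np.float64(0.0182), 813)
top front_a 0.72 [158. 212.] (array([598.2, 415.2]), array([89.6, 51.4]), 1.5, np.float64(0.018), 825)
top front_a 0.62 [280. 250.] (array([519.9, 130.8]), array([50.1, 89.4]), 0.8, np.float64(0.0182), 828)
top pull_large 0.48 [433. 272.] (array([ 474.5, -216.2]), array([149.9, 243.5]), 79.1, np.float64(0.0485), 8155)
top pull_small 0.2 [309. 219.] (array([596.9,  64.3]), array([20.1, 74.5]), 12.3, np.float64(0.0161), 181)
top lock 0.72 [264. 218.] (array([594.7, 163.7]), array([50.3, 36. ]), 66.4, np.float64(0.0179), 324)
top bolt 0.71 [308. 218.] (array([596.8,  64.6]), array([20.1, 74.9]), 12.3, np.float64(0.0161), 182)
top bolt 0.64 [265. 219.] (array([594.2, 163.8]), array([49. , 34.8]), 68.2, np.float64(0.0179), 295)
top spray_board 0.64 [237. 293.] (array([418. , 218.2]), array([ 66.1, 249.4]), 0.1, np.float64(0.0195), 3045)
top spray_board 0.61 [433. 271.] (array([ 474.2
[... 3292 characters left out ...]
18 ]
scene nest_bolt 0.71 281 398 [ 0.395  -0.1824  0.012 ]
scene nest_large 0.78 312 392 [ 0.4473 -0.198   0.012 ]
scene nest_lock 0.75 343 378 [ 0.5101 -0.2021  0.012 ]
scene nest_lock 0.39 338 294 [ 0.5919 -0.0425  0.012 ]
scene nest_small 0.74 367 374 [ 0.5511 -0.2155  0.012 ]
scene nest_small 0.29 316 257 [0.5966 0.0606 0.012 ]
scene lid_hinge 0.73 337 411 [ 0.4638 -0.2588  0.0365]
scene lid_edge 0.73 314 391 [ 0.4474 -0.2083  0.0365]
scene lid_edge 0.68 347 396 [ 0.4919 -0.2443  0.0365]
scene hardware_case 0.77 327 387 [ 0.478  -0.1976  0.    ]
scene bolt 0.63 310 391 [ 0.4464 -0.1939  0.009 ]
scene bolt 0.59 316 256 [0.5991 0.0645 0.009 ]
scene lock 0.58 290 224 [0.5903 0.1663 0.009 ]
```

```bash
python3 - <<'E'
from h import *
im=cv2.imread('pics/top0.png');d=np.load('top0.npy')
# nests: grey low-saturation dark in case
hsv=cv2.cvtColor(im,cv2.COLOR_BGR2HSV)
m=np.zeros((480,640),np.uint8);m[205:330,385:445]=1
g=((hsv[...,1]<70)&(m>0)).astype(np.uint8)
n,l,st,c=cv2.connectedComponentsWithStats(g)
for i in range(1,n):
    if st[i,4]>60:
        v,u=np.nonzero(l==i);P=np.array([plane("top",a,b,.012)[:2]*1000 for a,b in zip(u,v)]).astype(np.float32)
        print(st[i,4],c[i].round(1),P.mean(0).round(1),[np.round(k,1) for k in cv2.minAreaRect(P)],'depthz',unproj("top",u,v,d[v,u])[:,2].mean().round(4))
v,u=np.mgrid[200:340,380:490];P=unproj("top",u.ravel(),v.ravel(),d[200:340,380:490].ravel())
R=P[(P[:,2]>.031)&(P[:,2]<.040)];R=R[R[:,1]>-.27]
print('rim',[np.round(k,1) for k in cv2.minAreaRect((R[:,:2]*1000).astype(np.float32))])
L=P[(P[:,2]>.05)&(P[:,2]<.2)];A=np.c_[L[:,0],L[:,2],np.ones(len(L))]
# lid plane y = a x + b z + c
print('lid',np.linalg.lstsq(A,L[:,1],rcond=None)[0],L[:,2].max(),len(L))
s=cv2.imread('pics/scene0.png')
a=cv2.resize(im[200:240,240:370],None,fx=6,fy=6,interpolation=cv2.INTER_CUBIC)
b=cv2.resize(s[200:310,270:360],None,fx=3.3,fy=3.3,interpolation=cv2.INTER_CUBIC)
o=np.zeros((600,800,3),np.uint8);o[:240,:780]=a;o[240:240+min(360,b.shape[0]),:b.shape[1]]=b[:360]
t=cv2.resize(s[330:440,245:425],None,fx=2.6,fy=2.6);o[250:250+t.shape[0],310:310+t.shape[1]]=t
cv2.imwrite('pics/crop1.png',o)
E
```

```text
158 [424.2 235.1] [ 558.9 -214.8] [array([ 559.2, -214.3]), array([33. , 30.3]), np.float64(45.2)] depthz 0.0125
376 [420.  257.2] [ 506.8 -204.5] [array([ 506.8, -204.5]), array([52.7, 39.7]), np.float64(79.4)] depthz 0.0126
305 [415.4 281.6] [ 449.7 -193.5] [array([ 449.5, -193.6]), array([44.5, 44. ]), np.float64(64.2)] depthz 0.0174
374 [411.  304.9] [ 395.6 -183.1] [array([ 395.5, -183.2]), array([80.1, 25. ]), np.float64(79.5)] depthz 0.0167
74 [410.9 328.1] [ 342.1 -182.7] [array([ 342.4, -178.4]), array([111.2,   3.8]), np.float64(88.9)] depthz -0.0009
rim [array([ 476.3, -203. ]), array([123.2, 242.1]), np.float64(79.2)]
lid [-0.1968447  -0.17184889 -0.16283249] 0.17431751887738467 2459
```

View pics/crop1.png

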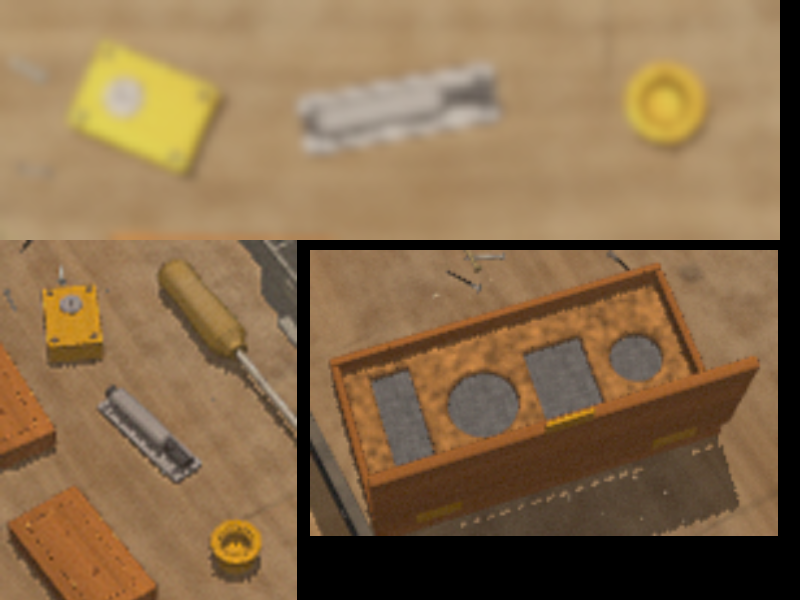

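The crop confirms the choices. The lock is the yellow block at top px (264,217), the bolt's barrel end points left at (308,218), and the small pull is a dished disc 32 mm across at (351,217). There is no large pull. The case nests, in order, are bolt, large, lock, small.

```bash
cat >> h.py <<'E'
from scipy.spatial.transform import Rotation as Ro
def down(yaw):
    a=np.radians(yaw);c,s=np.cos(a),np.sin(a);return np.array([[-s,c,0],[c,s,0],[0,0,-1.]])
def go(p,R,p0=None,R0=None):
    "turn first, then shift: prints the turn (tool axes, rad) and the shift after it (cm)"
    s=observe();p0=np.array(s['position']) if p0 is None else p0;R0=np.array(s['tool_rot']) if R0 is None else R0
    w=Ro.from_matrix(R0.T@R).as_rotvec();t=R.T@(np.array(p)-p0)*100
    print('turn',w.round(4),'rows',round(np.abs(w).max()/.125,1),'| dp',t.round(2),'rows',round(np.linalg.norm(t)/4.17,1),'| before-turn dp',(R0.T@(np.array(p)-p0)*100).round(2))
E
python3 - <<'E'
from h import *
go([.597,.064,.12],down(12.3))
E
```

```text
turn [-0.      0.      1.0033] rows 8.0 | dp [-52.84  30.13   8.5 ] rows 14.7 | before-turn dp [-53.81 -28.36   8.5 ]
```

move_arm(jaw=[5,5,5,5,5,5,5,5,5,5,5,5], dp=[[0,0,0],[0,0,0],[0,0,0],[0,0,0],[0,0,0],[0,0,0],[0,0,0],[0,0,0],[0,0,0],[-3.3,1.88,0],[-3.3,1.88,0],[-3.3,1.88,0]], turn=[[0,0,0.1115],[0,0,0.1115],[0,0,0.1115],[0,0,0.1115],[0,0,0.1115],[0,0,0.1115],[0,0,0.1115],[0,0,0.1115],[0,0,0.1115],[0,0,0],[0,0,0],[0,0,0]], force=40)

```text
time_s: 3.3
position: [0.2666, 0.4304, 0.2049]
tool_rot: [[-0.214, 0.977, 0.0], [0.977, 0.214, -0.0], [-0.0, 0.0, -1.0]]
ft_force: [1.5, 0.6, 0.1]
grip_width: 0.0504
gripper_force: 0.0
```

move_arm(jaw=[5,5,5,5,5,5,5,5,5,5,5,5], dp=[[-3.3,1.88,0],[-3.3,1.88,0],[-3.3,1.88,0],[-3.3,1.88,0],[-3.3,1.88,0],[-3.3,1.88,0],[-3.3,1.88,0],[-3.3,1.88,0],[-3.3,1.88,0],[-3.3,1.88,0],[-3.3,1.88,0],[-3.3,1.88,0]], turn=[[0,0,0],[0,0,0],[0,0,0],[0,0,0],[0,0,0],[0,0,0],[0,0,0],[0,0,0],[0,0,0],[0,0,0],[0,0,0],[0,0,0]])

```text
time_s: 4.3
position: [0.572, 0.0908, 0.2051]
tool_rot: [[-0.213, 0.977, 0.0], [0.977, 0.213, 0.0], [0.0, 0.0, -1.0]]
ft_force: [-0.9, 1.5, 1.2]
grip_width: 0.0503
gripper_force: 0.0
```

```bash
python3 - <<'E'
from h import *
go([.597,.064,.012],down(12.3));s=observe();print(s['position'],s['grip_width'],s['q'],s['time_s'])
im,d=cams.get_image("scene");save('scene1',im)
f,cx,cy,V,_=cal("scene")
print(proj("scene",s['position']))
c=im[130:330,230:430];save('c2',cv2.resize(c,None,fx=3,fy=3))
np.save('scene1.npy',d)
# finger tips: points above bench near tool
v,u=np.mgrid[0:480,0:640];P=unproj("scene",u.ravel(),v.ravel(),d.ravel());P=P[d.ravel()>0]
p=np.array(s['position']);Q=P[(np.abs(P[:,:2]-p[:2]).max(1)<.08)&(P[:,2]>.06)]
R=np.array(s['tool_rot']);L=(Q-p)@R*1000
i=np.argsort(-L[:,2]);print(len(L));print(L[i[:25]].round(0).tolist())
E
```

```text
turn [ 0.0002 -0.     -0.0005] rows 0.0 | dp [-3.15  1.88 19.31] rows 4.7 | before-turn dp [-3.15  1.87 19.31]
[0.57195593 0.09077497 0.20511195] 0.050266636955675056 [-2.68969285e+00  2.47538879e+01  6.95333646e+01  3.03822818e-03
  8.57021727e+01 -1.49632077e+01] 4.3
(np.float64(294.41551697294636), np.float64(187.8646451163277))
10786
[[-3.0, 24.0, -28.0], [-1.0, 24.0, -28.0], [10.0, 26.0, -30.0], [5.0, 23.0, -30.0], [-10.0, 23.0, -30.0], [-5.0, -34.0, -31.0], [-8.0, -34.0, -31.0], [-7.0, 23.0, -31.0], [-11.0, 27.0, -31.0], [-8.0, -31.0, -31.0], [5.0, 24.0, -32.0], [6.0, 23.0, -32.0], [-10.0, 25.0, -32.0], [-9.0, 24.0, -32.0], [-1.0, 21.0, -33.0], [-6.0, -32.0, -33.0], [-12.0, 29.0, -33.0], [-12.0, -30.0, -33.0], [-7.0, 23.0, -33.0], [-4.0, 23.0, -34.0], [-3.0, 22.0, -34.0], [-9.0, -34.0, -34.0], [-6.0, 21.0, -34.0], [-12.0, -35.0, -35.0], [-0.0, 22.0, -35.0]]
```

View pics/c2.png

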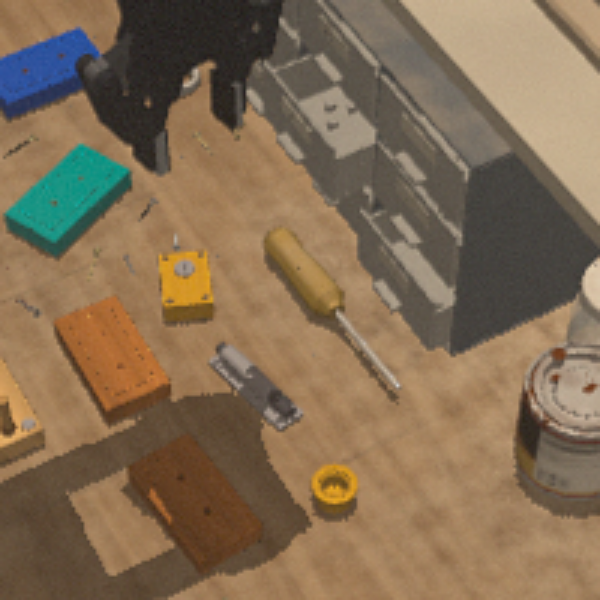

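The open fingertips show at (283,185) and (310,172), higher than the TCP projects. I'll go down in steps and check the depth near the bench.

move_arm(jaw=[3,3,3,3,3,3,3,3], dp=[[-3.15,1.88,0],[0,0,3.3],[0,0,3.3],[0,0,3.3],[0,0,3.3],[0,0,3.3],[0,0,0],[0,0,0]], turn=[[0,0,0],[0,0,0],[0,0,0],[0,0,0],[0,0,0],[0,0,0],[0,0,0],[0,0,0]])

```text
time_s: 5.02
position: [0.5956, 0.0658, 0.0396]
tool_rot: [[-0.213, 0.977, -0.003], [0.977, 0.213, 0.0], [0.001, -0.002, -1.0]]
ft_force: [0.9, -0.7, 0.1]
grip_width: 0.0297
gripper_force: 0.0
```

```bash
python3 - <<'E'
from h import *
s=observe();print(s['position'],s['grip_width'],s['ft_force'])
im,d=cams.get_image("scene");save('scene2',im)
p=np.array(s['position']);print(proj("scene",p))
c=im[180:320,240:400];save('c3',cv2.resize(c,None,fx=4,fy=4))
E
```

```text
[0.59558957 0.06576216 0.03959488] 0.02971150357329227 [ 0.93505736 -0.68301418  0.08041938]
(np.float64(313.68554937921135), np.float64(246.89301735881122))
```

View pics/c3.png

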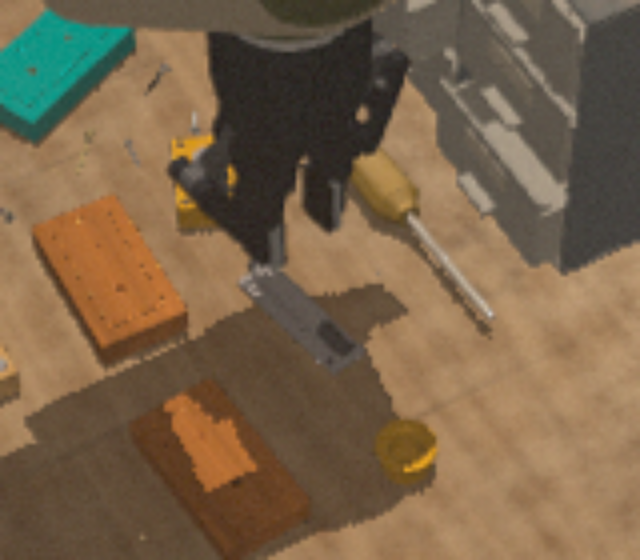

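The tips straddle the bolt line at crop (265,262) and (335,228). I'll descend and feel for the bench.

move_arm(jaw=[3,3,3,3,3], dp=[[0,0,1.2],[0,0,1.2],[0,0,0.3],[0,0,0],[0,0,0]], turn=[[0,0,0],[0,0,0],[0,0,0],[0,0,0],[0,0,0]])

```text
time_s: 5.48
position: [0.5969, 0.0657, 0.0148]
tool_rot: [[-0.213, 0.977, 0.003], [0.977, 0.213, -0.0], [-0.001, 0.003, -1.0]]
ft_force: [-0.3, 0.1, 0.7]
grip_width: 0.0297
gripper_force: 0.0
```

move_arm(jaw=[3,3,3,3,3], dp=[[0,0,0.3],[0,0,0.2],[0,0,0.2],[0,0,0],[0,0,0]], turn=[[0,0,0],[0,0,0],[0,0,0],[0,0,0],[0,0,0]])

```text
time_s: 5.9
position: [0.596, 0.0657, 0.006]
tool_rot: [[-0.213, 0.977, -0.0], [0.977, 0.213, 0.0], [0.0, -0.0, -1.0]]
ft_force: [-0.1, 0.3, 0.5]
grip_width: 0.0302
gripper_force: 0.0
```

```bash
python3 - <<'E'
from h import *
im,d=cams.get_image("scene");save('scene3',im)
s=observe();print(s['position'],proj("scene",s['position']))
c=im[190:290,270:370];save('c4',cv2.resize(c,None,fx=5,fy=5))
E
```

```text
[0.59603273 0.06568921 0.00605621] (np.float64(314.1597966735495), np.float64(256.61802376082557))
```

View pics/c4.png

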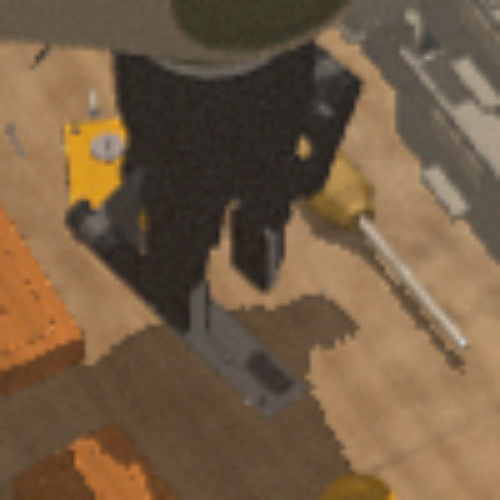

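move_arm(jaw=[1,1,1,1,1,1,1], dp=[[0,0,0],[0,0,0],[0,0,0],[0,0,0],[0,0,0],[0,0,0],[0,0,0]], turn=[[0,0,0],[0,0,0],[0,0,0],[0,0,0],[0,0,0],[0,0,0],[0,0,0]], force=50)

```text
time_s: 6.53
position: [0.596, 0.0657, 0.006]
tool_rot: [[-0.213, 0.977, 0.0], [0.977, 0.213, -0.0], [-0.0, 0.0, -1.0]]
ft_force: [-0.1, -0.0, 0.2]
grip_width: 0.0098
gripper_force: 0.0
```

```bash
python3 - <<'E'
from h import *
s=observe();print(s['position'],s['q'])
p=np.array(s['position']);go([.3956,-.1831,.10],down(-11))
# measured bolt offset from grasp in top picture
print(proj("top",p))
E
```

```text
[0.59601566 0.06569663 0.0060175 ] [-5.00976453e+00  3.82916770e+01  8.10836585e+01 -1.61486803e-03
  6.06230006e+01 -1.72994792e+01]
turn [0.     0.     0.4065] rows 3.3 | dp [-28.25 -14.93  -9.4 ] rows 8.0 | before-turn dp [-20.04 -24.88  -9.4 ]
(np.float64(305.19262940236456), np.float64(218.00096570268508))
```

```bash
python3 - <<'E'
from h import *
s=observe();p=np.array(s['position']);R=np.array(s['tool_rot']);print(s['grip_width'])
im,d=cams.get_image("scene");c1=cv2.resize(im[200:290,280:360],None,fx=5,fy=5)
v,u=np.mgrid[200:290,280:360];P=unproj("scene",u.ravel(),v.ravel(),d[200:290,280:360].ravel());col=im[200:290,280:360].reshape(-1,3).max(1)
L=(P-p)@R*1000;k=(col<75)&(np.abs(L[:,0])<16)&(np.abs(L[:,1])<30)&(P[:,2]>.006)
i=np.argsort(-L[k,2])[:20];print(L[k][i].round(0).tolist(), col[k][i])
im2,d2=cams.get_image("top");c2=cv2.resize(im2[180:250,270:350],None,fx=5,fy=5)
o=np.zeros((460,800,3),np.uint8);o[:450,:400]=c1;o[:350,400:]=c2;save('c5',o);print(proj("scene",p))
E
```

```text
0.009821357537337812
[[-2.0, 4.0, -28.0], [-5.0, 4.0, -28.0], [-9.0, 4.0, -28.0], [-12.0, 3.0, -32.0], [-11.0, -6.0, -32.0], [-6.0, -13.0, -34.0], [-10.0, 2.0, -34.0], [-4.0, 2.0, -35.0], [1.0, 4.0, -35.0], [-1.0, 3.0, -35.0], [-12.0, 3.0, -35.0], [-9.0, -16.0, -36.0], [-15.0, -10.0, -36.0], [-7.0, 16.0, -37.0], [-8.0, 1.0, -37.0], [-1.0, -19.0, -37.0], [-8.0, -19.0, -37.0], [-9.0, -18.0, -37.0], [-10.0, 2.0, -37.0], [-7.0, 2.0, -38.0]] [50 58 56 54 64 50 36 40 50 50 39 57 69 48 47 53 53 49 42 47]
(np.float64(314.15120295992614), np.float64(256.62981249600455))
```

View pics/c5.png

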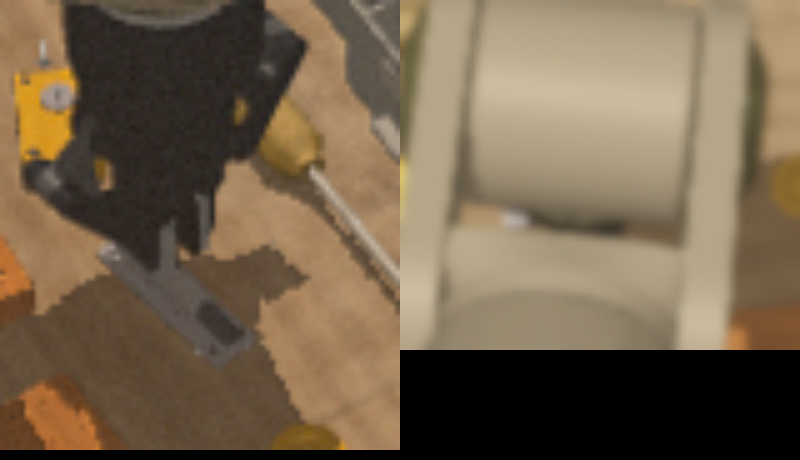

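The fingertips at scene (311,254) and (320,250) are still above the barrel, so they closed over it. I'll open, go lower and watch the force.

move_arm(jaw=[3,3,3,3,3,3,3], dp=[[0,0,0],[0,0,0],[0,0,0],[0,0,0.2],[0,0,0.2],[0,0,0.1],[0,0,0]], turn=[[0,0,0],[0,0,0],[0,0,0],[0,0,0],[0,0,0],[0,0,0],[0,0,0]])

```text
time_s: 7.22
position: [0.5958, 0.0657, 0.0006]
tool_rot: [[-0.213, 0.977, -0.001], [0.977, 0.213, 0.0], [0.0, -0.001, -1.0]]
ft_force: [-0.2, -0.2, -0.4]
grip_width: 0.0303
gripper_force: 0.0
```

move_arm(jaw=[3,3,3], dp=[[0,0,0.15],[0,0,0.15],[0,0,0]], turn=[[0,0,0],[0,0,0],[0,0,0]])

```text
time_s: 7.47
position: [0.5958, 0.0657, -0.0023]
tool_rot: [[-0.213, 0.977, -0.0], [0.977, 0.213, 0.0], [0.0, -0.0, -1.0]]
ft_force: [0.5, -0.4, -0.5]
grip_width: 0.0297
gripper_force: 0.0
```

move_arm(jaw=[3,3,3,3], dp=[[0,0,0.15],[0,0,0.15],[0,0,0.1],[0,0,0]], turn=[[0,0,0],[0,0,0],[0,0,0],[0,0,0]])

```text
time_s: 7.8
position: [0.5959, 0.0657, -0.0062]
tool_rot: [[-0.213, 0.977, -0.0], [0.977, 0.213, 0.0], [0.0, -0.0, -1.0]]
ft_force: [0.0, -0.4, -0.7]
grip_width: 0.0301
gripper_force: 0.0
```

move_arm(jaw=[1,1,1,1,1], dp=[[0,0,0],[0,0,0],[0,0,0],[0,0,0],[0,0,0]], turn=[[0,0,0],[0,0,0],[0,0,0],[0,0,0],[0,0,0]])

```text
time_s: 8.22
position: [0.596, 0.0657, -0.0059]
tool_rot: [[-0.213, 0.977, 0.0], [0.977, 0.213, -0.0], [-0.0, 0.0, -1.0]]
ft_force: [-0.4, -0.9, -0.2]
grip_width: 0.0105
gripper_force: 0.0
```

move_arm(jaw=[3,3,3,3,3,3,3,3,3], dp=[[0,0,0],[0,0,0],[0,0,0],[0,0,0.1],[0,0,0.15],[0,0,0.15],[0,0,0.15],[0,0,0],[0,0,0]], turn=[[0,0,0],[0,0,0],[0,0,0],[0,0,0],[0,0,0],[0,0,0],[0,0,0],[0,0,0],[0,0,0]])

```text
time_s: 8.97
position: [0.5959, 0.0657, -0.0116]
tool_rot: [[-0.213, 0.977, -0.0], [0.977, 0.213, 0.0], [0.0, -0.0, -1.0]]
ft_force: [-0.7, -0.4, -0.1]
grip_width: 0.0297
gripper_force: 0.0
```

```bash
python3 - <<'E'
from h import *
s=observe();p=np.array(s['position']);print(p,s['ft_force'],s['grip_width'])
im,d=cams.get_image("scene");save('sc6',im);c1=cv2.resize(im[200:290,270:370],None,fx=6,fy=6)
for w in (0,.01,.02):print([np.round((np.array(proj("scene",p*[1,1,0]+[0,dy,w]))-[270,200])*6) for dy in (0,)])
save('c6',c1)
E
```

```text
[ 0.59592768  0.06570641 -0.0116222 ] [-0.68586975 -0.44076758 -0.13115165] 0.029717253206749037
[array([265., 350.])]
[array([264., 333.])]
[array([264., 316.])]
```

View pics/c6.png

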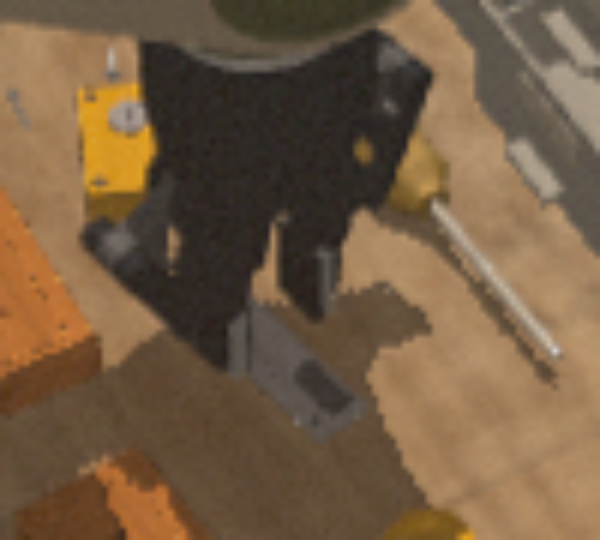

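The tips at crop (235,372) and (318,318) now straddle the bolt near bench level. They sit about 14 mm above the reported TCP, so I'll allow for that. Closing.

move_arm(jaw=[0.8,0.8,0.8,0.8,0.8,0.8], dp=[[0,0,0],[0,0,0],[0,0,0],[0,0,0],[0,0,0],[0,0,0]], turn=[[0,0,0],[0,0,0],[0,0,0],[0,0,0],[0,0,0],[0,0,0]])

```text
time_s: 9.52
position: [0.5961, 0.0657, -0.0113]
tool_rot: [[-0.213, 0.977, 0.0], [0.977, 0.213, -0.0], [-0.0, 0.0, -1.0]]
ft_force: [-0.9, 0.5, 3.5]
grip_width: 0.0106
gripper_force: 49.0
```

move_arm(jaw=[0.8,0.8,0.8,0.8,0.8,0.8], dp=[[0,0,-1],[0,0,-2],[0,0,-3],[0,0,-4],[0,0,0],[0,0,0]], turn=[[0,0,0],[0,0,0],[0,0,0],[0,0,0],[0,0,0],[0,0,0]])

```text
time_s: 10.02
position: [0.597, 0.0657, 0.091]
tool_rot: [[-0.213, 0.977, 0.005], [0.977, 0.213, -0.0], [-0.001, 0.004, -1.0]]
ft_force: [-0.4, -0.1, -2.1]
grip_width: 0.0106
gripper_force: 48.9
```

```bash
python3 - <<'E'
from h import *
s=observe();p=np.array(s['position']);print(p,s['gripper_force'],s['grip_width'])
go([.3956,-.1831,.10],down(-11))
im,d=cams.get_image("scene")
for o in cams.mark_of("scene","bolt")[:3]:
    u,v=np.array(o["location"])*[640,480];print(o["p"],u,v)
for o in cams.outline_of("scene","bolt")[:3]:
    b=np.array(o["box"])*[640,480,640,480];m=o["mask"];v,u=np.nonzero(m&(d>0));P=unproj("scene",u,v,d[v,u]);print(o["p"],b.round(),P.mean(0).round(4),P.min(0).round(3),P.max(0).round(3))
print(proj("scene",p))
E
```

```text
[0.59695988 0.06567965 0.09097185] 48.8921195268631 0.010614114349448912
turn [4.700e-03 4.000e-04 4.066e-01] rows 3.3 | dp [-28.26 -15.02  -0.9 ] rows 7.7 | before-turn dp [-20.02 -24.97  -0.99]
0.83 314.88 226.992
0.61 [319. 233.  33.  22.] [0.5991 0.0534 0.1   ] [ 0.56   0.022 -0.004] [0.658 0.145 0.168]
(np.float64(313.87667245934733), np.float64(230.84977395436457))
```

move_arm(jaw=[0.8,0.8,0.8,0.8,0.8,0.8,0.8,0.8,0.8,0.8,0.8,0.8], dp=[[0,0,0],[0,0,0],[0,0,0],[0,0,0],[-3.51,-1.87,0],[-3.51,-1.87,0],[-3.51,-1.87,0],[-3.51,-1.87,0],[-3.51,-1.87,0],[-3.51,-1.87,0],[-3.51,-1.87,0],[-3.51,-1.87,0]], turn=[[0,0,0.1016],[0,0,0.1016],[0,0,0.1016],[0,0,0.1016],[0,0,0],[0,0,0],[0,0,0],[0,0,0],[0,0,0],[0,0,0],[0,0,0],[0,0,0]])

```text
time_s: 11.17
position: [0.3937, -0.1821, 0.0876]
tool_rot: [[0.19, 0.982, -0.002], [0.982, -0.19, 0.001], [0.001, -0.002, -1.0]]
ft_force: [0.5, 0.2, -1.1]
grip_width: 0.0106
gripper_force: 49.0
```

move_arm(jaw=[0.8,0.8,0.8,0.8], dp=[[0,0,1.5],[0,0,1.5],[0,0,0],[0,0,0]], turn=[[0,0,0],[0,0,0],[0,0,0],[0,0,0]])

```text
time_s: 11.5
position: [0.395, -0.181, 0.0577]
tool_rot: [[0.191, 0.982, -0.002], [0.982, -0.191, 0.002], [0.002, -0.003, -1.0]]
ft_force: [0.4, 0.7, 0.4]
grip_width: 0.0101
gripper_force: 49.0
```

```bash
python3 - <<'E'
from h import *
s=observe();p=np.array(s['position']);print(p,s['gripper_force'],s['grip_width'])
go([.3959,-.1814,.006],down(-11))
im,d=cams.get_image("scene");save('sc7',im)
z=[proj("scene",q) for q in ([.3956,-.1831,.012],[.4497,-.1935,.012],[.5068,-.2045,.012],[.5589,-.2148,.012])];print(np.round(z,1))
im0=cv2.imread('pics/scene0.png');hsv=cv2.cvtColor(im0,cv2.COLOR_BGR2HSV)
g=((hsv[...,1]<60)).astype(np.uint8);g[:350]=0;g[420:]=0;g[:,:265]=0;g[:,390:]=0
n,l,st,c=cv2.connectedComponentsWithStats(g)
for i in range(1,n):
    if st[i,4]>60:print(st[i],c[i].round(1),plane("scene",*c[i],.012).round(4))
save('c7',cv2.resize(im[330:430,230:400],None,fx=4,fy=4))
E
```

```text
[ 0.39498713 -0.18096067  0.05773684] 48.99799346923828 0.010056482082406936
turn [-0.0028 -0.0016 -0.0001] rows 0.0 | dp [-0.03  0.1   5.17] rows 1.2 | before-turn dp [-0.03  0.11  5.17]
[[281.9 398.4]
 [311.7 389.2]
 [342.6 379.8]
 [370.4 371.4]]
[361 363  19  17 253] [370.  371.4] [ 0.5584 -0.2145  0.012 ]
[328 364  29  31 562] [341.8 379.2] [ 0.5062 -0.2028  0.012 ]
[269 377  24  36 496] [280.1 394.3] [ 0.3962 -0.1748  0.012 ]
[298 378  27  24 499] [311.2 389.3] [ 0.4488 -0.1931  0.012 ]
```

View pics/c7.png

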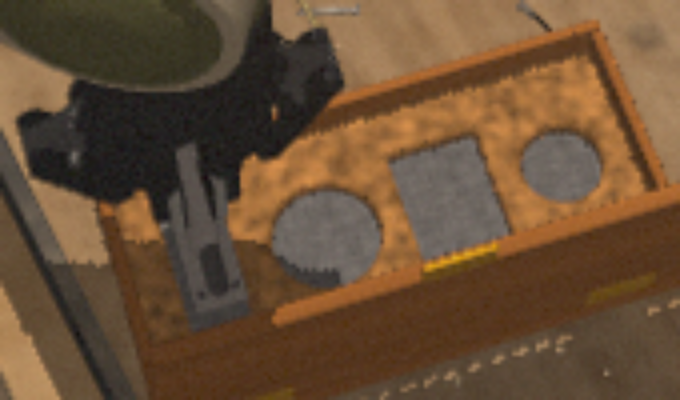

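```bash
python3 - <<'E'
from h import *
s=observe();p=np.array(s['position']);R=np.array(s['tool_rot'])
for z in (.066,.071,.076):
    e=plane("scene",284.6,410.4,z);print(z,e.round(4),((e-p)@R*1000).round(1))
E
```

```text
0.066 [ 0.3821 -0.2267  0.066 ] [-47.3  -4.5  -7.7]
0.071 [ 0.3814 -0.2287  0.071 ] [-49.4  -4.9 -12.7]
0.076 [ 0.3807 -0.2307  0.076 ] [-51.5  -5.2 -17.7]
```

```bash
python3 - <<'E'
from h import *
s=observe();p=np.array(s['position']);R=np.array(s['tool_rot'])
im,d=cams.get_image("scene")
# plate region near its free end in hand: crop (215..240,285..315)/4
for (a,b) in ((200,318),(215,310),(235,305),(212,270),(190,270),(190,240)):
    u,v=230+a//4,330+b//4
    for du in (0,): 
        D=d[v-1:v+2,u-1:u+2];D=D[D>0];P=unproj("scene",u,v,np.median(D));print((a,b),P.round(4),((P-p)@R*1000).round(1))
im2,d2=cams.get_image("top")
m=cams.outline_of("top","bolt");print([(o["p"],np.round(np.array(o["box"])*[640,480,640,480])) for o in m[:2]])
c=im2[270:340,375:450];save('c8',cv2.resize(c,None,fx=6,fy=6))
E
```

```text
(200, 318) [ 0.3838 -0.1992  0.0126] [-20.1  -8.   45.8]
(215, 310) [ 0.3899 -0.199   0.0137] [-18.7  -2.1  44.7]
(235, 305) [ 0.3982 -0.202   0.0149] [-20.1   6.6  43.5]
(212, 270) [ 0.3876 -0.2123  0.0845] [-32.2  -1.9 -26.1]
(190, 270) [ 0.3805 -0.2028  0.0733] [-24.2 -10.6 -15. ]
(190, 240) [ 0.3851 -0.1944  0.0795] [-15.   -7.7 -21.1]
[(0.57, array([350., 215.,  11.,  15.]))]
```

View pics/c8.png

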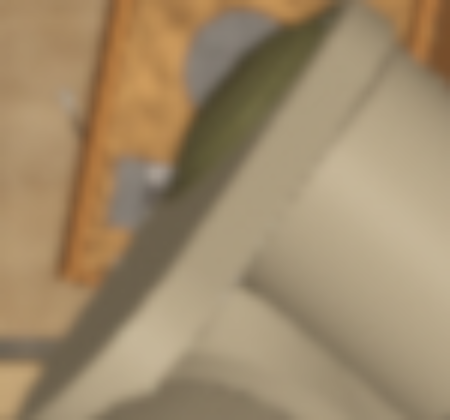

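The top view is mostly blocked by the wrist. The depths show the bolt over its nest, and what I took for plate at scene crop (215,310) is really the nest floor. The tips are about 26 mm above the reported TCP. Lowering.

move_arm(jaw=[0.8,0.8,0.8,0.8,0.8,0.8], dp=[[0,0.1,2],[0,0,1.5],[0,0,1],[0,0,0.5],[0,0,0.2],[0,0,0]], turn=[[0,0,0],[0,0,0],[0,0,0],[0,0,0],[0,0,0],[0,0,0]])

```text
time_s: 12.2
position: [0.3968, -0.1816, 0.0067]
tool_rot: [[0.19, 0.982, 0.0], [0.982, -0.19, -0.0], [-0.0, 0.0, -1.0]]
ft_force: [-0.5, -0.0, -1.2]
grip_width: 0.0106
gripper_force: 49.0
```

move_arm(jaw=[0.8,0.8,0.8,0.8], dp=[[0,0,0.2],[0,0,0.2],[0,0,0.1],[0,0,0]], turn=[[0,0,0],[0,0,0],[0,0,0],[0,0,0]])

```text
time_s: 12.53
position: [0.3966, -0.1816, 0.0016]
tool_rot: [[0.191, 0.982, 0.0], [0.982, -0.191, -0.0], [-0.0, 0.0, -1.0]]
ft_force: [0.1, 0.1, -0.4]
grip_width: 0.011
gripper_force: 35.0
```

move_arm(jaw=[0.8,0.8,2.5,2.5,2.5,2.5,2.5,2.5,2.5,2.5], dp=[[0,0,0.1],[0,0,0],[0,0,0],[0,0,0],[0,0,0],[0,0,-2],[0,0,-4],[0,0,-4],[0,0,-4],[0,4.1,0]], turn=[[0,0,0],[0,0,0],[0,0,0],[0,0,0],[0,0,0],[0,0,0],[0,0,0],[0,0,0],[0,0,0],[0,0,0]])

```text
time_s: 13.37
position: [0.4358, -0.1897, 0.1498]
tool_rot: [[0.192, 0.981, 0.01], [0.981, -0.192, -0.009], [-0.007, 0.012, -1.0]]
ft_force: [1.0, -1.0, 1.6]
grip_width: 0.0247
gripper_force: 0.0
```

```bash
python3 - <<'E'
from h import *
go([.5947,.1637,.12],down(-23.6))
im,d=cams.get_image("scene");save('sc8',im)
for o in cams.outline_of("scene","bolt")[:2]:
    b=np.array(o["box"])*[640,480,640,480];v,u=np.nonzero(o["mask"]&(d>0));P=unproj("scene",u,v,d[v,u]);print(o["p"],b.round(),P.mean(0).round(4),P.min(0).round(3),P.max(0).round(3))
for o in cams.mark_of("scene","bolt")[:2]:
    u,v=np.array(o["location"])*[640,480];print(o["p"],u,v,plane("scene",u,v,.021))
for q in ("lock","pull_small"):
    for o in cams.outline_of("scene",q)[:2]:print(q,o["p"],rect("scene",o["mask"],d,.014,.03))
E
```

```text
turn [0.0124 0.0055 0.219 ] rows 1.8 | dp [38.75  0.41  2.98] rows 9.3 | before-turn dp [37.75  8.78  2.82]
0.77 [282. 396.  20.  35.] [ 0.3955 -0.1796  0.0236] [ 0.381 -0.214  0.01 ] [ 0.413 -0.142  0.034]
0.2 371.072 373.68 [ 0.55494729 -0.22264843  0.021     ]
pull_small 0.62 (array([597.5, -41.7]), array([30.4, 27.4]), 74.0, np.float64(0.0173), 95)
pull_small 0.49 (array([ 739.2, -104.3]), array([37. , 76.4]), 44.1, np.float64(0.0222), 174)
```

move_arm(jaw=[5,5,5,5,5,5,5,5,5,5,5,5], dp=[[0,0,0],[0,0,0],[3.88,0.04,0],[3.88,0.04,0],[3.88,0.04,0],[3.88,0.04,0],[3.88,0.04,0],[3.88,0.04,0],[3.88,0.04,0],[3.88,0.04,0],[3.88,0.04,0],[3.88,0.04,0]], turn=[[0.006,0.003,0.1095],[0.006,0.003,0.1095],[0,0,0],[0,0,0],[0,0,0],[0,0,0],[0,0,0],[0,0,0],[0,0,0],[0,0,0],[0,0,0],[0,0,0]])

```text
time_s: 14.62
position: [0.595, 0.1662, 0.1415]
tool_rot: [[0.4, 0.917, -0.012], [0.917, -0.4, 0.009], [0.003, -0.015, -1.0]]
ft_force: [-0.8, -1.4, -0.2]
grip_width: 0.0503
gripper_force: 0.0
```

```bash
python3 - <<'E'
from h import *
im,d=cams.get_image("scene");save('sc9',im)
for q in ("lock","pull_small"):
    for o in cams.outline_of("scene",q)[:2]:print(q,o["p"],rect("scene",o["mask"],d,.014,.03))
s=observe();print(s['position']);go([.5947,.1637,.015],down(-23.6))
E
```

```text
lock 0.74 (array([592.4, 161.6]), array([53.1, 35.8]), 67.6, np.float64(0.0176), 294)
pull_small 0.66 (array([597.6, -41.6]), array([29. , 29.9]), 2.6, np.float64(0.0175), 113)
[0.59484852 0.1664369  0.14089914]
turn [-0.0147 -0.0034  0.0041] rows 0.1 | dp [-0.26  0.1  12.59] rows 3.0 | before-turn dp [-0.3   0.28 12.59]
```

Lock unmoved. Descend over it.

move_arm(jaw=[5,5,5,5,5,5,5], dp=[[-0.26,0.1,3],[0,0,4],[0,0,3.6],[0,0,1.5],[0,0,1],[0,0,0.5],[0,0,0]], turn=[[-0.0147,-0.003,0.004],[0,0,0],[0,0,0],[0,0,0],[0,0,0],[0,0,0],[0,0,0]])

```text
time_s: 15.35
position: [0.5951, 0.1614, 0.006]
tool_rot: [[0.404, 0.915, 0.002], [0.915, -0.404, 0.0], [0.001, 0.001, -1.0]]
ft_force: [-0.8, -0.2, 0.5]
grip_width: 0.0501
gripper_force: 0.0
```

move_arm(jaw=[5,5,5,5,5], dp=[[0,0,0.4],[0,0,0.3],[0,0,0.3],[0,0,0],[0,0,0]], turn=[[0,0,0],[0,0,0],[0,0,0],[0,0,0],[0,0,0]])

```text
time_s: 15.77
position: [0.5954, 0.1623, -0.0036]
tool_rot: [[0.403, 0.915, 0.003], [0.915, -0.403, 0.001], [0.002, 0.002, -1.0]]
ft_force: [-0.3, -0.3, -0.5]
grip_width: 0.0501
gripper_force: 0.0
```

move_arm(jaw=[5,5,5,5,5], dp=[[0,0,0.3],[0,0,0.3],[0,0,0.2],[0,0,0],[0,0,0]], turn=[[0,0,0],[0,0,0],[0,0,0],[0,0,0],[0,0,0]])

```text
time_s: 16.18
position: [0.5953, 0.1622, -0.0119]
tool_rot: [[0.403, 0.915, 0.002], [0.915, -0.403, 0.001], [0.001, 0.002, -1.0]]
ft_force: [0.5, -0.0, 0.1]
grip_width: 0.05
gripper_force: 0.0
```

move_arm(jaw=[5,5,5,5,5], dp=[[0,0,0.2],[0,0,0.2],[0,0,0.2],[0,0,0],[0,0,0]], turn=[[0,0,0],[0,0,0],[0,0,0],[0,0,0],[0,0,0]])

```text
time_s: 16.6
position: [0.5953, 0.1622, -0.0179]
tool_rot: [[0.403, 0.915, 0.002], [0.915, -0.403, 0.001], [0.001, 0.002, -1.0]]
ft_force: [-0.8, -0.6, -0.1]
grip_width: 0.05
gripper_force: 0.0
```

move_arm(jaw=[3,3,3,3,3,3], dp=[[0,0,0],[0,0,0],[0,0,0],[0,0,0],[0,0,0],[0,0,0]], turn=[[0,0,0],[0,0,0],[0,0,0],[0,0,0],[0,0,0],[0,0,0]])

```text
time_s: 17.1
position: [0.5956, 0.1623, -0.0174]
tool_rot: [[0.403, 0.915, 0.003], [0.915, -0.403, 0.001], [0.002, 0.003, -1.0]]
ft_force: [-1.0, -0.6, 3.9]
grip_width: 0.0347
gripper_force: 50.3
```

move_arm(jaw=[3,3,3,3,3], dp=[[0,0,-1],[0,0,-3],[0,0,-3.5],[0,0,-3],[0,0,0]], turn=[[0,0,0],[0,0,0],[0,0,0],[0,0,0],[0,0,0]])

```text
time_s: 17.52
position: [0.5978, 0.1625, 0.0939]
tool_rot: [[0.403, 0.915, 0.013], [0.915, -0.403, 0.001], [0.007, 0.011, -1.0]]
ft_force: [1.3, 0.5, -0.1]
grip_width: 0.0343
gripper_force: 50.2
```

```bash
python3 - <<'E'
from h import *
s=observe();print(s['position'],s['grip_width'],s['gripper_force']);go([.5066,-.204,.05],down(-11))
E
```

```text
[0.59779492 0.16252087 0.09387968] 0.03432472846151595 50.156341195106506
turn [ 0.012  -0.0053 -0.2228] rows 1.8 | dp [-37.72  -1.96   4.39] rows 9.1 | before-turn dp [-37.25   6.38   4.21]
```

move_arm(jaw=[3,3,3,3,3,3,3,3,3,3,3,3], dp=[[0,0,0],[0,0,0],[-3.77,-0.2,0],[-3.77,-0.2,0],[-3.77,-0.2,0],[-3.77,-0.2,0],[-3.77,-0.2,0],[-3.77,-0.2,0],[-3.77,-0.2,0],[-3.77,-0.2,0],[-3.77,-0.2,0],[-3.77,-0.2,0]], turn=[[0,0,-0.111],[0,0,-0.111],[0,0,0],[0,0,0],[0,0,0],[0,0,0],[0,0,0],[0,0,0],[0,0,0],[0,0,0],[0,0,0],[0,0,0]])

```text
time_s: 18.52
position: [0.5022, -0.2055, 0.0867]
tool_rot: [[0.192, 0.981, 0.002], [0.981, -0.192, 0.001], [0.001, 0.002, -1.0]]
ft_force: [0.7, -0.1, -1.0]
grip_width: 0.0343
gripper_force: 50.2
```

move_arm(jaw=[3,3,3,3,3,3], dp=[[0,0,2],[0,0,2],[0,0,0],[0,0,0],[0,0,0],[0,0,0]], turn=[[0,0,0],[0,0,0],[0,0,0],[0,0,0],[0,0,0],[0,0,0]])

```text
time_s: 19.02
position: [0.504, -0.2039, 0.048]
tool_rot: [[0.191, 0.982, 0.004], [0.982, -0.191, -0.0], [0.0, 0.004, -1.0]]
ft_force: [0.7, -0.8, 0.1]
grip_width: 0.0342
gripper_force: 50.1
```

```bash
python3 - <<'E'
from h import *
s=observe();p=np.array(s['position']);R=np.array(s['tool_rot']);print(p,s['grip_width'],s['gripper_force']);go([.5066,-.204,.005],down(-11))
im,d=cams.get_image("scene");save('sc10',im)
for q in ("lock","pull_small"):
  for o in cams.outline_of("scene",q)[:2]:
    print(q,o["p"],np.round(np.array(o["box"])*[640,480,640,480]),rect("scene",o["mask"],d,p[2]+.028 if q=="lock" else .014,p[2]+.04))
E
```

```text
[ 0.50397578 -0.2038803   0.04795949] 0.03416633836383117 50.134098529815674
turn [ 0.0042 -0.0003 -0.0001] rows 0.0 | dp [0.04 0.26 4.3 ] rows 1.0 | before-turn dp [0.04 0.24 4.3 ]
lock 0.7 [345. 365.  29.  33.] (array([ 501.4, -206.3]), array([46.3, 36.1]), 79.0, np.float64(0.083), 432)
pull_small 0.52 [345. 366.  26.  35.] (array([ 501.9, -205.1]), array([48.8, 35.5]), 78.9, np.float64(0.0817), 496)
```

move_arm(jaw=[3,3,3,3,3,3,3,3], dp=[[0.05,0.27,1.8],[0,0,1.5],[0,0,0.8],[0,0,0.3],[0,0,0.3],[0,0,0.2],[0,0,0],[0,0,0]], turn=[[0,0,0],[0,0,0],[0,0,0],[0,0,0],[0,0,0],[0,0,0],[0,0,0],[0,0,0]])

```text
time_s: 19.83
position: [0.5064, -0.2041, -0.0017]
tool_rot: [[0.192, 0.981, 0.003], [0.981, -0.192, 0.0], [0.001, 0.003, -1.0]]
ft_force: [0.6, -1.0, -0.1]
grip_width: 0.0341
gripper_force: 50.2
```

move_arm(jaw=[3,3,3,3], dp=[[0,0,0.2],[0,0,0.15],[0,0,0],[0,0,0]], turn=[[0,0,0],[0,0,0],[0,0,0],[0,0,0]])

```text
time_s: 20.17
position: [0.5064, -0.2041, -0.0054]
tool_rot: [[0.192, 0.981, 0.003], [0.981, -0.192, 0.0], [0.001, 0.003, -1.0]]
ft_force: [-0.7, 0.9, 2.2]
grip_width: 0.0343
gripper_force: 50.6
```

move_arm(jaw=[4.6,4.6,4.6,4.6,4.6,4.6,4.6,4.6,4.6,4.6], dp=[[0,0,0],[0,0,0],[0,0,0],[0,0,0],[0,0,0],[0,0,-2],[0,0,-4],[0,0,-4],[0,0,-2],[0,0,0]], turn=[[0,0,0],[0,0,0],[0,0,0],[0,0,0],[0,0,0],[0,0,0],[0,0,0],[0,0,0],[0,0,0],[0,0,0]])

```text
time_s: 21.0
position: [0.5078, -0.2052, 0.119]
tool_rot: [[0.192, 0.981, 0.01], [0.981, -0.192, -0.004], [-0.002, 0.011, -1.0]]
ft_force: [-0.1, -0.6, -0.6]
grip_width: 0.0455
gripper_force: 0.0
```

```bash
python3 - <<'E'
from h import *
s=observe();p=np.array(s['position']);print(p)
im,d=cams.get_image("scene");save('sc11',im)
for q in ("lock","pull_small","bolt"):
  for o in cams.outline_of("scene",q)[:2]:
    print(q,o["p"],np.round(np.array(o["box"])*[640,480,640,480]),rect("scene",o["mask"],d,.014,.045))
go([.597,-.042,.11],down(79))
E
```

```text
[ 0.50775746 -0.2051944   0.11903612]
lock 0.69 [342. 378.  30.  33.] (array([ 504.1, -204.8]), array([50.2, 35.7]), 79.4, np.float64(0.029), 575)
bolt 0.96 [284. 397.  23.  37.] (array([ 395.9, -179.3]), array([66., 22.]), 78.9, np.float64(0.0239), 410)
turn [ 0.0017 -0.0016 -1.5718] rows 12.6 | dp [-5.92 17.62  0.3 ] rows 4.5 | before-turn dp [17.62  5.9   0.33]
```

move_arm(jaw=[5,5,5,5,5,5,5,5,5,5,5,5], dp=[[3,1,0],[3,0.6,0],[0,0,0],[0,0,0],[0,0,0],[0,0,0],[0,0,0],[0,0,0],[0,0,0],[0,0,0],[0,0,0],[0,0,0]], turn=[[0,0,-0.125],[0,0,-0.125],[0,0,-0.125],[0,0,-0.125],[0,0,-0.125],[0,0,-0.125],[0,0,-0.125],[0,0,-0.125],[0,0,-0.125],[0,0,-0.125],[0,0,-0.125],[0,0,-0.125]])

```text
time_s: 22.2
position: [0.5289, -0.1467, 0.1127]
tool_rot: [[-0.967, 0.255, -0.0], [0.255, 0.967, 0.002], [0.001, 0.002, -1.0]]
ft_force: [-0.8, -0.4, -0.2]
grip_width: 0.05
gripper_force: 0.0
```

```bash
python3 - <<'E'
from h import *
s=observe();p=np.array(s['position']);print(p,s['tool_rot'])
im,d=cams.get_image("top");im,d=cams.get_image("scene")
for o in cams.outline_of("scene","pull_small")[:3]: print(o["p"],rect("scene",o["mask"],d,.014,.045))
for n in ("top","scene"):
  for o in cams.mark_of(n,"pull_small")[:3]:
    u,v=np.array(o["location"])*[640,480];print(o["p"],u,v,plane(n,u,v,.009))
go([.597,-.042,.02],down(75))
E
```

```text
[ 0.52886294 -0.14668473  0.1127153 ] [[-9.67013825e-01  2.54723756e-01 -2.64865022e-04]
 [ 2.54722638e-01  9.67011801e-01  2.13422559e-03]
 [ 7.99765559e-04  1.99635853e-03 -9.99997687e-01]]
0.44 350.272 213.98399999999998 [ 0.60678704 -0.04070679  0.009     ]
0.73 295.424 296.20799999999997 [ 0.51590467 -0.0037375   0.009     ]
turn [ 0.0016  0.0009 -0.0056] rows 0.0 | dp [-3.83 11.88  9.36] rows 3.7 | before-turn dp [-3.76 11.89  9.38]
```

```bash
cat >> h.py <<'E'
def yellow(n,z=.018,lo=(20,120,120),hi=(32,255,255),amin=30):
    im,d=cams.get_image(n);h=cv2.cvtColor(im,cv2.COLOR_RGB2HSV);m=cv2.inRange(h,np.array(lo),np.array(hi))
    k,l,st,c=cv2.connectedComponentsWithStats(m)
    for i in range(1,k):
        if st[i,4]>amin:print(n,st[i],plane(n,st[i,0]+st[i,2]/2-.5,st[i,1]+st[i,3]/2-.5,z).round(4))
    return im,d
E
python3 - <<'E'
from h import *
im,d=yellow("top",lo=(15,110,90));save('t12',im)
im,d=yellow("scene",lo=(15,150,90));save('s12',im)
E
```

```text
top [  74    0  566   20 3226] [ 1.1068 -0.0517  0.018 ]
top [ 510   56   99   15 1208] [ 0.9802 -0.5413  0.018 ]
top [ 59 142  49  59 843] [0.6986 0.5919 0.018 ]
top [ 50 147   8  15  65] [0.7384 0.6637 0.018 ]
top [261 179  36  12 333] [0.6732 0.1298 0.018 ]
top [126 182   9  10  31] [0.6633 0.4795 0.018 ]
top [503 183  11   5  40] [ 0.6802 -0.4124  0.018 ]
top [559 183  15  14  61] [ 0.6714 -0.5494  0.018 ]
top [103 187  15   7  61] [0.6542 0.5261 0.018 ]
top [ 461  193   68   45 1409] [ 0.6082 -0.3793  0.018 ]
top [532 196  15  19 129] [ 0.6335 -0.4846  0.018 ]
top [554 198  15  17 105] [ 0.6319 -0.5365  0.018 ]
top [  61  203   65   64 1760] [0.5485 0.5609 0.018 ]
top [342 210  17  16 196] [ 0.5973 -0.0395  0.018 ]
top [308 229  12  10  57] [0.5584 0.0457 0.018 ]
top [257 235  41  27 899] [0.5231 0.1305 0.018 ]
top [313 239  45  28 938] [ 0.5146 -0.005   0.018 ]
top [462 239  10  21  37] [ 0.5272 -0.3124  0.018 ]
top [466 239  13  54 210] [ 0.4888 -0.3247  0.018 ]
top [399 253  37  21 289] [ 0.4928 -0.1964  0.018 ]
top [ 95 276  12   7  40] [0.4452 0.5385 0.018 ]
top [ 184  278 
[... 529 characters left out ...]
 -0.4833  0.018 ]
top [513 310  14  13  99] [ 0.3737 -0.4332  0.018 ]
top [ 90 312   8   8  35] [0.3611 0.5505 0.018 ]
top [155 313   6   8  37] [0.3609 0.4031 0.018 ]
top [555 312  11   7  32] [ 0.3773 -0.5271  0.018 ]
top [326 330   7   9  42] [0.3265 0.007  0.018 ]
top [338 331   9   8  45] [ 0.3257 -0.0229  0.018 ]
scene [361 344  30  37 284] [ 0.5751 -0.2058  0.018 ]
scene [327 361  50  40 741] [ 0.5185 -0.2158  0.018 ]
scene [295 363  23  20 129] [ 0.4549 -0.1627  0.018 ]
scene [296 397  15   8  34] [ 0.4252 -0.207   0.018 ]
scene [377 398  18   9  64] [ 0.5495 -0.2791  0.018 ]
scene [ 432  416   53   49 1309] [ 0.619 -0.394  0.018]
scene [286 426  18   9  66] [ 0.3879 -0.2466  0.018 ]
```

move_arm(jaw=[4.5,4.5,4.5,4.5,4.5,4.5,4.5,4.5,4.5], dp=[[-1.28,4,0],[-1.28,4,0],[-1.27,4,0],[0,0,4],[0,0,3.5],[0,0,2],[0,0,1],[0,0,0],[0,0,0]], turn=[[0,0,0],[0,0,0],[0,0,0],[0,0,0],[0,0,0],[0,0,0],[0,0,0],[0,0,0],[0,0,0]])

```text
time_s: 23.3
position: [0.598, -0.0421, 0.0103]
tool_rot: [[-0.965, 0.262, 0.003], [0.262, 0.965, 0.0], [-0.003, 0.001, -1.0]]
ft_force: [1.0, -0.2, 0.2]
grip_width: 0.0451
gripper_force: 0.0
```

move_arm(jaw=[4.5,4.5,4.5,4.5,4.5,4.5], dp=[[0,0,0.6],[0,0,0.5],[0,0,0.5],[0,0,0.4],[0,0,0],[0,0,0]], turn=[[0,0,0],[0,0,0],[0,0,0],[0,0,0],[0,0,0],[0,0,0]])

```text
time_s: 23.8
position: [0.5975, -0.0418, -0.0105]
tool_rot: [[-0.965, 0.261, 0.002], [0.261, 0.965, 0.001], [-0.002, 0.001, -1.0]]
ft_force: [-0.6, 1.2, 0.0]
grip_width: 0.045
gripper_force: 0.0
```

move_arm(jaw=[2.6,2.6,2.6,2.6,2.6,2.6], dp=[[0,0,0],[0,0,0],[0,0,0],[0,0,0],[0,0,0],[0,0,0]], turn=[[0,0,0],[0,0,0],[0,0,0],[0,0,0],[0,0,0],[0,0,0]])

```text
time_s: 24.3
position: [0.5988, -0.0422, -0.0085]
tool_rot: [[-0.965, 0.261, 0.006], [0.261, 0.965, -0.001], [-0.006, 0.001, -1.0]]
ft_force: [-0.8, -0.1, 11.0]
grip_width: 0.0258
gripper_force: 5.2
```

move_arm(jaw=[4.5,4.5,4.5,4.5,4.5,4.5,4.5,4.5,4.5], dp=[[0,0,-0.3],[0,0,0],[0,0,0],[0,0,0.5],[0,0,0.4],[0,0,0.2],[0,0,0.2],[0,0,0],[0,0,0]], turn=[[0,0,0],[0,0,0],[0,0,0],[0,0,0],[0,0,0],[0,0,0],[0,0,0],[0,0,0],[0,0,0]])

```text
time_s: 25.05
position: [0.5975, -0.0418, -0.0206]
tool_rot: [[-0.965, 0.261, 0.002], [0.261, 0.965, 0.001], [-0.002, 0.001, -1.0]]
ft_force: [0.5, 0.6, -0.5]
grip_width: 0.045
gripper_force: 0.0
```

move_arm(jaw=[2.6,2.6,2.6,2.6,2.6,2.6], dp=[[0,0,0],[0,0,0],[0,0,0],[0,0,0],[0,0,0],[0,0,0]], turn=[[0,0,0],[0,0,0],[0,0,0],[0,0,0],[0,0,0],[0,0,0]])

```text
time_s: 25.55
position: [0.5979, -0.0419, -0.02]
tool_rot: [[-0.965, 0.261, 0.003], [0.261, 0.965, 0.0], [-0.003, 0.001, -1.0]]
ft_force: [-0.5, 0.2, 5.4]
grip_width: 0.0295
gripper_force: 49.5
```

move_arm(jaw=[2.6,2.6,2.6,2.6,2.6,2.6,2.6], dp=[[0,0,-1],[0,0,-3],[0,0,-3],[0,0,-3],[0,0,0],[0,0,0],[0,0,0]], turn=[[0,0,0],[0,0,0],[0,0,0],[0,0,0],[0,0,0],[0,0,0],[0,0,0]])

```text
time_s: 26.13
position: [0.5967, -0.0417, 0.0791]
tool_rot: [[-0.965, 0.261, 0.001], [0.261, 0.965, 0.001], [-0.001, 0.001, -1.0]]
ft_force: [0.6, -0.8, 0.0]
grip_width: 0.0292
gripper_force: 49.5
```

```bash
python3 - <<'E'
from h import *
s=observe();p=np.array(s['position']);R=np.array(s['tool_rot']);print(p,s['grip_width'],s['gripper_force'],s['ft_force']);go([.559,-.2148,.05],down(75))
im,d=yellow("scene",z=p[2]+.038,lo=(15,170,110))
E
```

```text
[ 0.59672081 -0.04172866  0.07910035] 0.02918705926251229 49.49881374835968 [ 0.59114863 -0.82697925  0.04926052]
turn [ 0.0013  0.001  -0.0019] rows 0.0 | dp [ -0.84 -17.69   2.91] rows 4.3 | before-turn dp [ -0.87 -17.7    2.89]
scene [328 361  29  39 557] [ 0.4789 -0.2463  0.1171]
scene [460 429  20  28 189] [ 0.5953 -0.4268  0.1171]
scene [445 431  17  14  61] [ 0.5783 -0.4086  0.1171]
```

move_arm(jaw=[2.6,2.6,2.6,2.6,2.6,2.6,2.6,2.6,2.6,2.6], dp=[[-0.17,-3.54,0],[-0.17,-3.54,0],[-0.17,-3.54,0],[-0.17,-3.54,0],[-0.17,-3.54,0],[0,0,2],[0,0,1],[0,0,0],[0,0,0],[0,0,0]], turn=[[0,0,0],[0,0,0],[0,0,0],[0,0,0],[0,0,0],[0,0,0],[0,0,0],[0,0,0],[0,0,0],[0,0,0]])

```text
time_s: 27.02
position: [0.5598, -0.214, 0.0496]
tool_rot: [[-0.966, 0.259, 0.002], [0.259, 0.966, 0.001], [-0.002, 0.001, -1.0]]
ft_force: [-0.9, 0.1, -0.4]
grip_width: 0.0296
gripper_force: 49.6
```

```bash
python3 - <<'E'
from h import *
s=observe();p=np.array(s['position']);R=np.array(s['tool_rot']);print(p,s['grip_width'],s['gripper_force'],s['ft_force']);go([.559,-.2148,.0],down(75))
im,d=cams.get_image("scene");save('sc13',im)
print(proj("scene",p+[0,0,.03]))
save('c13',cv2.resize(im[320:430,260:420],None,fx=5,fy=5))
E
```

```text
[ 0.55984777 -0.21395572  0.04964538] 0.029578742671038123 49.58576023578644 [-0.88076237  0.08263473 -0.38107911]
turn [ 0.0014  0.0022 -0.0004] rows 0.0 | dp [ 0.06 -0.1   4.96] rows 1.2 | before-turn dp [ 0.07 -0.11  4.96]
(np.float64(372.7301257839206), np.float64(353.14934116065876))
```

View pics/c13.png

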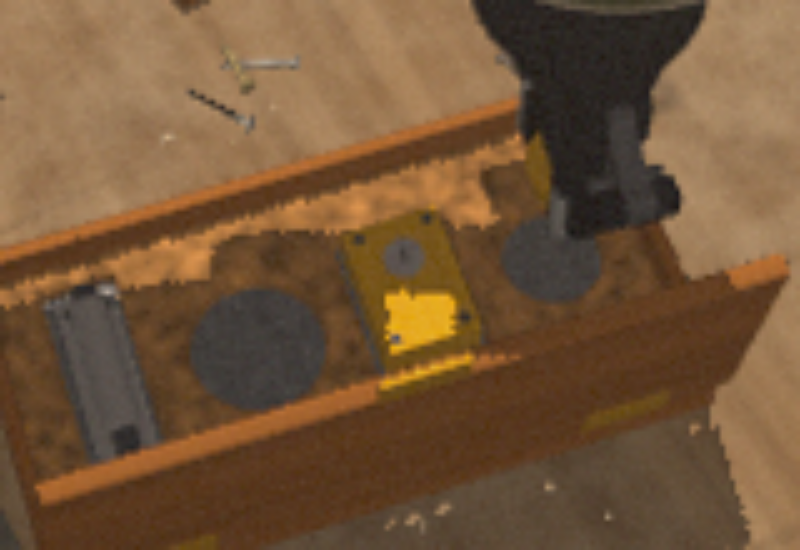

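The bolt and lock sit in their nests. The pull is in the jaws at crop (540,165), over the small nest.

move_arm(jaw=[2.6,2.6,2.6,2.6,2.6,2.6,2.6,2.6], dp=[[0.06,-0.08,2],[0,0,1.5],[0,0,0.8],[0,0,0.4],[0,0,0.4],[0,0,0.3],[0,0,0],[0,0,0]], turn=[[0,0,0],[0,0,0],[0,0,0],[0,0,0],[0,0,0],[0,0,0],[0,0,0],[0,0,0]])

```text
time_s: 27.73
position: [0.5588, -0.2154, -0.0044]
tool_rot: [[-0.965, 0.26, 0.003], [0.26, 0.965, 0.001], [-0.002, 0.001, -1.0]]
ft_force: [-0.2, 1.4, -1.8]
grip_width: 0.0293
gripper_force: 49.5
```

move_arm(jaw=[2.6,2.6,2.6], dp=[[0,0,0.25],[0,0,0],[0,0,0]], turn=[[0,0,0],[0,0,0],[0,0,0]])

```text
time_s: 27.98
position: [0.5587, -0.2153, -0.0071]
tool_rot: [[-0.965, 0.261, 0.002], [0.261, 0.965, 0.001], [-0.002, 0.002, -1.0]]
ft_force: [-0.5, 2.4, -0.4]
grip_width: 0.0292
gripper_force: 49.6
```

move_arm(jaw=[4,4,4,4,4,4,4,4,4,4], dp=[[0,0,0],[0,0,0],[0,0,0],[0,0,0],[0,0,-2],[0,0,-4],[0,0,-4],[0,0,-2],[0,4,0],[0,4,0]], turn=[[0,0,0],[0,0,0],[0,0,0],[0,0,0],[0,0,0],[0,0,0],[0,0,0],[0,0,0],[0,0,0],[0,0,0]])

```text
time_s: 28.82
position: [0.5801, -0.1394, 0.1149]
tool_rot: [[-0.964, 0.264, 0.006], [0.264, 0.964, -0.001], [-0.007, 0.0, -1.0]]
ft_force: [1.1, 0.2, -0.6]
grip_width: 0.0401
gripper_force: 0.0
```

```bash
python3 - <<'E'
from h import *
s=observe();p=np.array(s['position']);print(p,s['q'])
im,d=cams.get_image("scene");save('sc14',im)
for q in ("lock","pull_small","pull_large","bolt","lid"):
  for o in cams.outline_of("scene",q)[:2]:
    print(q,o["p"],np.round(np.array(o["box"])*[640,480,640,480]),rect("scene",o["mask"],d,.014,.045))
# lid tab/edge
for o in cams.mark_of("scene","lid_edge")[:2]: print(np.array(o["location"])*[640,480],o["p"])
v,u=np.nonzero((d>0));P=unproj("scene",u,v,d[v,u]);e=np.array([.982,-.191,0]);
L=P-[.4763,-.203,0];X=L@np.array([-.191,-.982,0]);Y=L@e
k=(np.abs(Y)<.11)&(X>.045)&(X<.12)&(P[:,2]>.05)&(P[:,2]<.2);A=np.c_[P[k][:,2],np.ones(k.sum())]
print('lid: X=',np.linalg.lstsq(A,X[k],rcond=None)[0],'zmax',np.percentile(P[k][:,2],[98,100]),'Xmax',X[k].max())
E
```

```text
[ 0.5800925  -0.13940151  0.11487056] [-2.49134763e+01  3.05612714e+01  7.51093027e+01  9.11602950e-02
  7.39658237e+01 -9.96046605e+01]
lock 0.82 [345. 377.  32.  35.] (array([ 506.9, -201.2]), array([59.2, 40.2]), 79.2, np.float64(0.0284), 636)
lock 0.29 [335. 389. 162. 108.] (array([ 473.8, -208. ]), array([130.5, 241.8]), 79.0, np.float64(0.0229), 4462)
pull_small 0.68 [295. 300.  40.  47.] (array([512.4,  -5.4]), array([50.8, 91.2]), 5.1, np.float64(0.0179), 952)
pull_small 0.67 [345. 407. 148.  70.] (array([ 466.5, -247. ]), array([ 51.7, 240.6]), 78.8, np.float64(0.0341), 227)
bolt 0.71 [284. 396.  19.  33.] (array([ 395.9, -180.4]), array([64.1, 22.2]), 78.8, np.float64(0.0242), 381)
lid 0.61 [345. 404. 149.  65.] (array([ 467.8, -247.4]), array([ 50.8, 237.7]), 79.1, np.float64(0.0365), 193)
[346.88  397.584] 0.98
[313.28  390.288] 0.23
lid: X= [0.12065648 0.06567969] zmax [0.16045351 0.17180661] Xmax 0.08995610240472737
```

```bash
python3 - <<'E'
from h import *
im,d=cams.get_image("scene")
v,u=np.mgrid[350:385,355:385];P=unproj("scene",u.ravel(),v.ravel(),d[350:385,355:385].ravel())
k=(np.hypot(P[:,0]-.559,P[:,1]+.2148)<.025)&(P[:,2]>.022);Q=P[k];print(len(Q),Q.mean(0),np.percentile(Q[:,2],[5,50,90]),Q.min(0),Q.max(0))
save('c14',cv2.resize(im[335:425,300:400],None,fx=5,fy=5))
E
```

```text
198 [ 0.5588671  -0.21675375  0.02833583] [0.02306323 0.02871053 0.03146882] [ 0.53606281 -0.23895673  0.02209823] [ 0.58101317 -0.1917792   0.03349608]
```

View pics/c14.png

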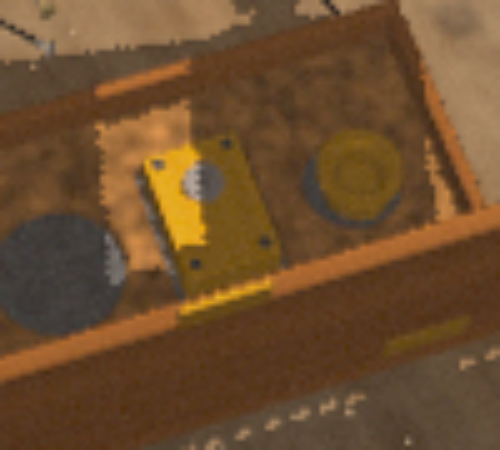

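All three pieces lie in their nests; the pull shows at crop (360,170), at a height of about 30 mm. Next I shut the lid from behind.

```bash
cat >> h.py <<'E'
CX,CY,C0=np.array([-.191,-.982,0]),np.array([.982,-.191,0]),np.array([.4763,-.203,0])
def case(X,Y,z):return C0+X*CX+Y*CY+[0,0,z]
E
python3 - <<'E'
from h import *
p=case(.14,0,.2);print(p);go(p,down(79))
E
```

```text
[ 0.44956 -0.34048  0.2    ]
turn [ 0.0011  0.0023 -0.0731] rows 0.6 | dp [  8.89 -22.2   -8.71] rows 6.1 | before-turn dp [  7.22 -22.78  -8.75]
```

move_arm(jaw=[0,0,0,0,0,0,0,0,0,0,0,0], dp=[[0,0,-3],[0,0,-3],[0,0,-2.7],[1.27,-3.17,0],[1.27,-3.17,0],[1.27,-3.17,0],[1.27,-3.17,0],[1.27,-3.17,0],[1.27,-3.17,0],[1.27,-3.17,0],[0,0,0],[0,0,0]], turn=[[0,0,-0.073],[0,0,0],[0,0,0],[0,0,0],[0,0,0],[0,0,0],[0,0,0],[0,0,0],[0,0,0],[0,0,0],[0,0,0],[0,0,0]])

```text
time_s: 30.22
position: [0.4484, -0.3415, 0.1993]
tool_rot: [[-0.981, 0.194, 0.002], [0.194, 0.981, 0.001], [-0.002, 0.001, -1.0]]
ft_force: [-0.4, 0.4, 0.2]
grip_width: 0.0004
gripper_force: 0.0
```

move_arm(jaw=[0,0,0,0,0], dp=[[0,0,4],[0,0,4],[0,0,2],[0,0,0],[0,0,0]], turn=[[0,0,0],[0,0,0],[0,0,0],[0,0,0],[0,0,0]])

```text
time_s: 30.63
position: [0.4503, -0.339, 0.0996]
tool_rot: [[-0.982, 0.189, 0.002], [0.189, 0.982, 0.002], [-0.002, 0.002, -1.0]]
ft_force: [0.9, 0.2, 0.2]
grip_width: 0.0002
gripper_force: 0.0
```

move_arm(jaw=[0,0,0,0,0,0], dp=[[0,1,0],[0,1,0],[0,1,0],[0,1,0],[0,1,0],[0,0,0]], turn=[[0,0,0],[0,0,0],[0,0,0],[0,0,0],[0,0,0],[0,0,0]])

```text
time_s: 31.13
position: [0.4606, -0.2892, 0.1028]
tool_rot: [[-0.982, 0.188, 0.006], [0.188, 0.982, -0.003], [-0.006, -0.002, -1.0]]
ft_force: [-4.8, 0.9, 16.6]
grip_width: -0.0002
gripper_force: 6.9
```

move_arm(jaw=[0,0,0,0,0,0,0,0], dp=[[0,1,0],[0,1,0],[0,1,0],[0,1,0],[0,1,0],[0,1,0],[0,1,0],[0,0,0]], turn=[[0,0,0],[0,0,0],[0,0,0],[0,0,0],[0,0,0],[0,0,0],[0,0,0],[0,0,0]])

```text
time_s: 31.8
position: [0.473, -0.2195, 0.0996]
tool_rot: [[-0.982, 0.188, 0.002], [0.188, 0.982, 0.002], [-0.002, 0.002, -1.0]]
ft_force: [0.4, 1.2, -0.3]
grip_width: -0.0001
gripper_force: 0.0
```

move_arm(jaw=[0,0,0,0,0,0,0,0], dp=[[0,1,0.7],[0,1,0.8],[0,1,0.8],[0,1,0.8],[0,1,0.8],[0,0.5,0.8],[0,0,0.8],[0,0,0]], turn=[[0,0,0],[0,0,0],[0,0,0],[0,0,0],[0,0,0],[0,0,0],[0,0,0],[0,0,0]])

```text
time_s: 32.47
position: [0.4827, -0.1668, 0.043]
tool_rot: [[-0.982, 0.189, 0.0], [0.189, 0.982, 0.002], [0.0, 0.002, -1.0]]
ft_force: [-0.5, 0.1, -0.6]
grip_width: 0.0004
gripper_force: 0.0
```

```bash
cat >> h.py <<'E'
def lid(d,n="scene"):
    v,u=np.nonzero((d>0));P=unproj(n,u,v,d[v,u]);L=P-C0;X=L@CX;Y=L@CY
    for a,b in ((-.115,-.05),(.05,.115)):
        k=(Y>a)&(Y<b)&(X>-.1)&(X<.14)&(P[:,2]>.04)&(P[:,2]<.19)
        if k.sum()>20:print('lid pts',k.sum(),'X',np.percentile(X[k],[2,50,98]).round(3),'z',np.percentile(P[k][:,2],[2,50,98]).round(3))
E
python3 - <<'E'
from h import *
im,d=cams.get_image("scene");save('sc15',im);lid(d)
c=cv2.resize(im[310:430,230:430],None,fx=4,fy=4);save('c15',c)
E
```

```text
lid pts 2743 X [-0.051  0.007  0.061] z [0.043 0.057 0.072]
lid pts 2521 X [-0.052  0.006  0.061] z [0.043 0.057 0.071]
```

View pics/c15.png

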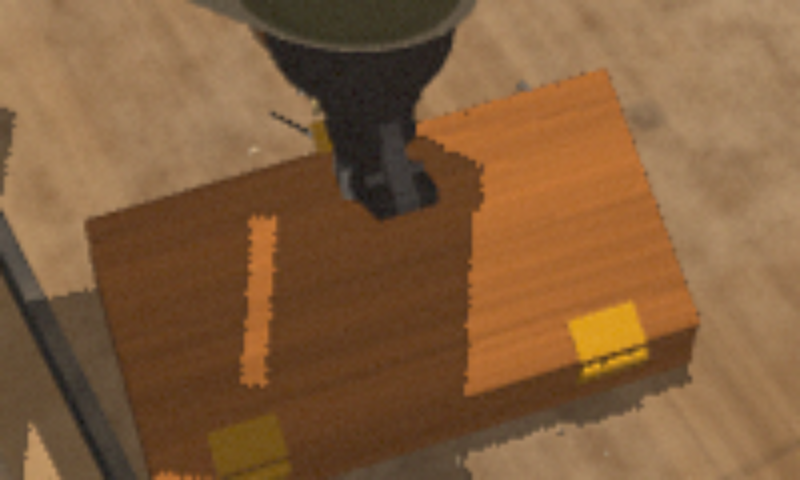

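The lid followed and is nearly shut. The free edge at the upper side is about 3 cm up. Pressing it down.

move_arm(jaw=[0,0,0,0,0,0], dp=[[0,0,0.6],[0,0,0.6],[0,0,0.5],[0,0,0.4],[0,0,0],[0,0,0]], turn=[[0,0,0],[0,0,0],[0,0,0],[0,0,0],[0,0,0],[0,0,0]])

```text
time_s: 33.02
position: [0.4833, -0.1676, 0.0235]
tool_rot: [[-0.982, 0.19, 0.002], [0.19, 0.982, 0.001], [-0.002, 0.001, -1.0]]
ft_force: [-0.4, 0.4, 0.2]
grip_width: -0.0002
gripper_force: 0.0
```

```bash
python3 - <<'E'
from h import *
im,d=cams.get_image("scene");lid(d)
E
```

```text
lid pts 2570 X [-0.055  0.005  0.06 ] z [0.042 0.047 0.051]
lid pts 2349 X [-0.056  0.005  0.06 ] z [0.042 0.047 0.052]
```

move_arm(jaw=[0,0,0,0,0,0,0], dp=[[0,0,0.2],[0,0,0.2],[0,0,0.15],[0,0,0.15],[0,0,0.1],[0,0,0],[0,0,0]], turn=[[0,0,0],[0,0,0],[0,0,0],[0,0,0],[0,0,0],[0,0,0],[0,0,0]])

```text
time_s: 33.65
position: [0.4837, -0.1676, 0.018]
tool_rot: [[-0.982, 0.189, 0.004], [0.189, 0.982, -0.001], [-0.004, 0.0, -1.0]]
ft_force: [-6.6, 4.1, 25.8]
grip_width: 0.0001
gripper_force: 13.2
```

```bash
python3 - <<'E'
from h import *
im,d=cams.get_image("scene");lid(d)
E
```

```text
lid pts 2486 X [-0.056  0.006  0.061] z [0.041 0.044 0.048]
lid pts 2297 X [-0.056  0.005  0.06 ] z [0.041 0.044 0.048]
```

The lid is shut: its surface is level at 44 mm. On to the fronts. I retract, turn, and go over front 1.

```bash
cat >> h.py <<'E'
def tilt(yaw,a):
    "tool down at yaw, then tipped about its own y by a degrees"
    return down(yaw)@Ro.from_rotvec([0,np.radians(a),0]).as_matrix()
OFF=.026
def tip(T,R):return np.array(T)+OFF*R[:,2]
E
python3 - <<'E'
from h import *
s=observe();print(s['q'])
R=tilt(.8,-25);print(R.round(3).tolist())
go(np.array([.484,-.168,.15]),down(.8))
go(tip([.520,.153,.08],R),R,np.array([.484,-.168,.15]),down(.8))
im,d=cams.get_image("top")
for o in cams.outline_of("top","front_a")[:5]:print(o["p"],rect("top",o["mask"],d,.012,.025))
E
```

```text
[ -32.44035826   30.72493715   95.40785578    0.1218782    53.64195991
 -111.60829136]
[[-0.013, 1.0, 0.006], [0.906, 0.014, -0.423], [-0.423, 0.0, -0.906]]
turn [0.0031 0.0035 1.3665] rows 10.9 | dp [ -0.04   0.03 -13.2 ] rows 3.2 | before-turn dp [ -0.1   -0.03 -13.2 ]
turn [-0.     -0.4363  0.    ] rows 3.5 | dp [32.    4.05 -4.6 ] rows 7.8 | before-turn dp [30.95  4.05  9.36]
0.73 (array([598.2, 415.1]), array([89.1, 51.1]), 1.9, np.float64(0.0184), 787)
0.67 (array([557.1, 282.1]), array([90.4, 49.8]), 25.6, np.float64(0.0183), 773)
0.63 (array([514.4,  -2.4]), array([49.9, 88.3]), 5.7, np.float64(0.0184), 760)
0.55 (array([ 580.1, -161.4]), array([ 1.4, 45.1]), 79.4, np.float64(0.0195), 15)
```

move_arm(jaw=[0,0,6.5,6.5,6.5,6.5,6.5,6.5,6.5,6.5,6.5,6.5], dp=[[0,0,-3.3],[0,0,-3.3],[0,0,-3.3],[0,0,-3.3],[0,0,0],[0,0,0],[0,0,0],[0,0,0],[0,0,0],[0,0,0],[0,0,0],[0,0,0]], turn=[[0,0,0],[0,0,0.1245],[0,0,0.1245],[0,0,0.1245],[0,0,0.1245],[0,0,0.1245],[0,0,0.1245],[0,0,0.1245],[0,0,0.1245],[0,0,0.1245],[0,0,0.1245],[0,0,0.121]])

```text
time_s: 34.8
position: [0.483, -0.1676, 0.1476]
tool_rot: [[-0.008, 1.0, 0.002], [1.0, 0.008, 0.001], [0.001, 0.002, -1.0]]
ft_force: [0.6, 0.2, 0.5]
grip_width: 0.0649
gripper_force: 0.0
```

move_arm(jaw=[6.5,6.5,6.5,6.5,6.5,6.5,6.5,6.5,6.5,6.5,6.5,6.5], dp=[[3.87,0.5,0],[3.87,0.5,0],[3.87,0.5,0],[3.87,0.5,0],[3.87,0.5,0],[3.87,0.5,0],[3.87,0.5,0],[3.87,0.55,0],[0,0,0],[0,0,0],[0,0,0],[0,0,0]], turn=[[0,0,0],[0,0,0],[0,0,0],[0,0,0],[0,0,0],[0,0,0],[0,0,0],[0,0,0],[0,-0.1091,0],[0,-0.1091,0],[0,-0.1091,0],[0,-0.1091,0]])

```text
time_s: 35.8
position: [0.5195, 0.1429, 0.1487]
tool_rot: [[-0.011, 1.0, 0.011], [0.904, 0.015, -0.427], [-0.427, 0.005, -0.904]]
ft_force: [-0.4, -0.8, -0.4]
grip_width: 0.0653
gripper_force: 0.0
```

```bash
python3 - <<'E'
from h import *
s=observe();p=np.array(s['position']);R=np.array(s['tool_rot']);print(p,np.round(s['q'],1),R.round(3).tolist(),s['time_s'])
im,d=cams.get_image("scene")
for o in cams.outline_of("scene","front_a")[:5]:print(o["p"],rect("scene",o["mask"],d,.012,.025))
lid(d)
T=tilt(.8,-25);go(tip([.520,.152,.03],T),T)
E
```

```text
[0.5195096  0.14294687 0.14870286] [ 15.4  28.8  77.1 -24.8  81.4  20. ] [[-0.011, 1.0, 0.011], [0.904, 0.015, -0.427], [-0.427, 0.005, -0.904]] 35.8
0.91 (array([517.4, 128.4]), array([92.1, 51. ]), 89.8, np.float64(0.0176), 834)
0.76 (array([554.9, 280.6]), array([93.5, 53.6]), 22.6, np.float64(0.0173), 688)
0.75 (array([416. , 215.8]), array([ 66.9, 253.1]), 0.0, np.float64(0.0174), 2529)
0.74 (array([513. ,  -6.3]), array([51.6, 90.8]), 5.6, np.float64(0.0177), 1004)
0.74 (array([590., 392.]), array([15.5, 56.5]), 89.6, np.float64(0.016), 80)
lid pts 2497 X [-0.056  0.005  0.061] z [0.041 0.044 0.048]
lid pts 2296 X [-0.056  0.005  0.06 ] z [0.041 0.044 0.048]
turn [0.0016 0.0019 0.0038] rows 0.0 | dp [ 5.59  0.16 12.85] rows 3.4 | before-turn dp [ 5.61  0.16 12.84]
```

move_arm(jaw=[6.5,6.5,6.5,6.5,6.5,6.5,6.5], dp=[[1.6,0.16,3.6],[1.6,0,3.6],[1.6,0,3.6],[0.8,0,2.05],[0,0,0],[0,0,0],[0,0,0]], turn=[[0,0,0],[0,0,0],[0,0,0],[0,0,0],[0,0,0],[0,0,0],[0,0,0]])

```text
time_s: 36.48
position: [0.5224, 0.139, 0.0097]
tool_rot: [[-0.01, 1.0, 0.011], [0.907, 0.013, -0.421], [-0.421, 0.005, -0.907]]
ft_force: [0.3, 0.9, 0.3]
grip_width: 0.0649
gripper_force: 0.0
```

move_arm(jaw=[6.5,6.5,6.5,6.5,6.5], dp=[[0.21,0,0.45],[0.21,0,0.45],[0.13,0,0.27],[0,0,0],[0,0,0]], turn=[[0,0,0],[0,0,0],[0,0,0],[0,0,0],[0,0,0]])

```text
time_s: 36.9
position: [0.5213, 0.1392, -0.0049]
tool_rot: [[-0.012, 1.0, 0.008], [0.906, 0.014, -0.422], [-0.422, 0.003, -0.907]]
ft_force: [0.6, -0.0, -0.3]
grip_width: 0.0649
gripper_force: 0.0
```

move_arm(jaw=[6.5,6.5,6.5,6.5,6.5], dp=[[0.13,0,0.27],[0.13,0,0.27],[0.08,0,0.18],[0,0,0],[0,0,0]], turn=[[0,0,0],[0,0,0],[0,0,0],[0,0,0],[0,0,0]])

```text
time_s: 37.32
position: [0.5212, 0.1391, -0.0131]
tool_rot: [[-0.012, 1.0, 0.008], [0.906, 0.014, -0.422], [-0.422, 0.002, -0.906]]
ft_force: [0.1, -1.3, 0.1]
grip_width: 0.0648
gripper_force: 0.0
```

move_arm(jaw=[6.5,6.5,6.5,6.5], dp=[[0.09,0,0.2],[0.08,0,0.18],[0,0,0],[0,0,0]], turn=[[0,0,0],[0,0,0],[0,0,0],[0,0,0]])

```text
time_s: 37.65
position: [0.5212, 0.1391, -0.0173]
tool_rot: [[-0.012, 1.0, 0.008], [0.906, 0.014, -0.422], [-0.422, 0.002, -0.906]]
ft_force: [0.1, 0.0, 0.3]
grip_width: 0.065
gripper_force: 0.0
```

move_arm(jaw=[4.2,4.2,4.2,4.2,4.2,4.2,4.2], dp=[[0,0,0],[0,0,0],[0,0,0],[0,0,0],[0,0,0],[0,0,0],[0,0,0]], turn=[[0,0,0],[0,0,0],[0,0,0],[0,0,0],[0,0,0],[0,0,0],[0,0,0]], force=80)

```text
time_s: 38.23
position: [0.5216, 0.1394, -0.0164]
tool_rot: [[-0.011, 1.0, 0.009], [0.907, 0.014, -0.422], [-0.422, 0.004, -0.907]]
ft_force: [-0.8, 1.6, 5.2]
grip_width: 0.0477
gripper_force: 82.5
```

move_arm(jaw=[4.2,4.2,4.2,4.2,4.2,4.2,4.2,4.2], dp=[[-0.42,0,-0.91],[-0.85,0,-1.81],[-1.27,0,-2.72],[-1.27,0,-2.72],[-1.27,0,-2.72],[-1.27,0,-2.72],[0,0,0],[0,0,0]], turn=[[0,0,0],[0,0,0],[0,0,0],[0,0,0],[0,0,0],[0,0,0],[0,0,0],[0,0,0]])

```text
time_s: 38.9
position: [0.5213, 0.1391, 0.1346]
tool_rot: [[-0.01, 1.0, 0.011], [0.907, 0.014, -0.421], [-0.421, 0.006, -0.907]]
ft_force: [0.4, -0.0, -2.0]
grip_width: 0.0476
gripper_force: 82.4
```

move_arm(jaw=[4.2,4.2,4.2,4.2,4.2,4.2,4.2,4.2,4.2,4.2,4.2,4.2], dp=[[0,0,0],[0,0,0],[0,0,0],[0,0,0],[0,0,0],[0,0,0],[0,0,0],[0,0,0],[0,0,0],[0,0,0],[0,0,0],[0,0,0]], turn=[[0,0.12,0],[0,0.12,0],[0,0.12,0],[0,0.12,0],[0,0.12,0],[0,0.12,0],[0,0.12,0],[0,0.12,0],[0,0.12,0],[0,0.12,0],[0,0.12,0],[0,0.12,0]])

```text
time_s: 39.9
position: [0.5208, 0.1383, 0.1326]
tool_rot: [[-0.008, 1.0, -0.009], [0.532, 0.012, 0.847], [0.847, 0.002, -0.532]]
ft_force: [-0.0, 0.4, -2.3]
grip_width: 0.0474
gripper_force: 82.2
```

```bash
python3 - <<'E'
from h import *
s=observe();p=np.array(s['position']);R=np.array(s['tool_rot']);print(p,np.round(s['q'],1),R.round(3).tolist(),s['grip_width'],s['gripper_force'],s['ft_force'])
T=tilt(0,65);go([.418,.338,.16],T)
E
```

```text
[0.52084889 0.13834117 0.13259169] [-23.8  34.   92.7  50.5  87.9 -43.1] [[-0.008, 1.0, -0.009], [0.532, 0.012, 0.847], [0.847, 0.002, -0.532]] 0.04738433851841876 82.24149893503636 [-0.02819213  0.4380799  -2.32643338]
turn [-0.0095  0.1243  0.0076] rows 1.0 | dp [ 10.92 -10.28  16.94] rows 5.4 | before-turn dp [ 13.02 -10.04  15.54]
```

move_arm(jaw=[4.2,4.2,4.2,4.2,4.2,4.2,4.2,4.2,4.2,4.2,4.2], dp=[[0,0,0],[0,0,0],[1.82,-1.71,2.82],[1.82,-1.71,2.82],[1.82,-1.71,2.82],[1.82,-1.71,2.82],[1.82,-1.71,2.82],[1.82,-1.71,2.82],[0,0,0],[0,0,0],[0,0,0]], turn=[[-0.004,0.064,0.004],[-0.004,0.064,0.004],[0,0,0],[0,0,0],[0,0,0],[0,0,0],[0,0,0],[0,0,0],[0,0,0],[0,0,0],[0,0,0]])

```text
time_s: 40.82
position: [0.4177, 0.3379, 0.1594]
tool_rot: [[0.0, 1.0, -0.004], [0.425, 0.003, 0.905], [0.905, -0.002, -0.425]]
ft_force: [0.8, 1.0, -1.0]
grip_width: 0.0476
gripper_force: 82.8
```

```bash
cat >> h.py <<'E'
def panel(col_lo,col_hi,n,c,r=.07):
    "points of the panel colour near c"
    im,d=cams.get_image(n);v,u=np.nonzero(d>0);P=unproj(n,u,v,d[v,u]);h=cv2.cvtColor(im,cv2.COLOR_RGB2HSV)[v,u]
    k=(np.linalg.norm(P-c,axis=1)<r)&(h[:,0]>=col_lo)&(h[:,0]<=col_hi)&(h[:,1]>120);return im,P[k]
E
python3 - <<'E'
from h import *
s=observe();p=np.array(s['position']);R=np.array(s['tool_rot']);print(p,R.round(3).tolist(),s['grip_width'],s['ft_force'])
T=tilt(0,65);go([.418,.338,.11],T)
c=p-[0,.0253,.0094];print('exp centre',c)
for n in ("top","scene"):
    im,Q=panel(4,20,n,c);
    if len(Q):print(n,len(Q),np.percentile(Q,[2,50,98],axis=0).round(4).tolist())
save('sc16',im);save('c16',cv2.resize(im[100:300,110:330],None,fx=3,fy=3)); print(proj("scene",c))
E
```

```text
[0.41773392 0.33793768 0.15938469] [[0.0, 1.0, -0.004], [0.425, 0.003, 0.905], [0.905, -0.002, -0.425]] 0.047611585387192214 [ 0.81671927  1.00417833 -0.99496592]
turn [-0.0036  0.0029 -0.0002] rows 0.0 | dp [-4.47  0.03  2.09] rows 1.2 | before-turn dp [-4.47  0.04  2.11]
exp centre [0.41773392 0.31263768 0.14998469]
top 377 [[0.3948, 0.3015, 0.1119], [0.4187, 0.3053, 0.1931], [0.4409, 0.3203, 0.2006]]
(np.float64(178.28209989906063), np.float64(164.10318218371435))
```

```bash
python3 - <<'E'
from h import *
d=np.load('top0.npy');v,u=np.nonzero(d>0);P=unproj("top",u,v,d[v,u])
k=(P[:,2]>.03)&(P[:,2]<.06)&(abs(P[:,0]-.418)<.03)&(abs(P[:,1]-.218)<.13);Q=P[k];print(len(Q))
for c in (.123,.218,.313):
    for sx in(-1,1):
        for sy in (-1,1):
            q=Q[(abs(Q[:,1]-c-sy*.017)<.012)&(abs(Q[:,0]-.418-sx*.012)<.01)];print(c,sx,sy,len(q),q.mean(0).round(4) if len(q) else '')
p=np.array(observe()['position']);c=p-[0,.0253,.0094]
im,Q=panel(4,20,"top",c)
t=Q[Q[:,2]>.187];print('top face',len(t),t.mean(0),t.min(0),t.max(0),cv2.minAreaRect((t[:,:2]*1000).astype(np.float32)))
f=Q[(Q[:,2]<.185)];print(len(f),f[:,:].mean(0)); 
if len(f)>10:print(np.polyfit(f[:,2],f[:,1],1))
E
```

```text
148
0.123 -1 -1 10 [0.406  0.1065 0.0504]
0.123 -1 1 11 [0.4063 0.1398 0.0486]
0.123 1 -1 10 [0.4303 0.1065 0.049 ]
0.123 1 1 11 [0.4301 0.1403 0.0473]
0.218 -1 -1 12 [0.4064 0.2009 0.0459]
0.218 -1 1 12 [0.406  0.2347 0.0477]
0.218 1 -1 13 [0.4299 0.2009 0.0487]
0.218 1 1 14 [0.43   0.2348 0.047 ]
0.313 -1 -1 14 [0.4059 0.2954 0.047 ]
0.313 -1 1 15 [0.406  0.3294 0.045 ]
0.313 1 -1 13 [0.43   0.2952 0.0453]
0.313 1 1 13 [0.4298 0.3293 0.0489]
top face 229 [0.41920069 0.31015393 0.19600087] [0.3962395  0.27688737 0.18706966] [0.44346684 0.3202885  0.20417681] ((419.84405517578125, 298.5086975097656), (46.867252349853516, 43.65235900878906), 0.4988303482532501)
134 [0.41847619 0.30174779 0.14738535]
[-0.00265056  0.30213844]
```

The stations are at y = .1233, .2178 and .3123 (x = .418). The panel hangs plumb, 1.5 mm short in y. Lowering into station 2.

move_arm(jaw=[4.2,4.2,4.2,4.2,4.2,4.2,4.2], dp=[[-1.75,0,1],[-1.81,0,0.85],[-1.36,0,0.64],[-0.91,0,0.42],[-0.45,0,0.2],[0,0,0],[0,0,0]], turn=[[0,0,0],[0,0,0],[0,0,0],[0,0,0],[0,0,0],[0,0,0],[0,0,0]])

```text
time_s: 41.55
position: [0.4181, 0.3392, 0.09]
tool_rot: [[-0.0, 1.0, -0.002], [0.425, 0.002, 0.905], [0.905, -0.001, -0.425]]
ft_force: [-0.2, 1.0, -0.6]
grip_width: 0.0479
gripper_force: 82.9
```

move_arm(jaw=[4.2,4.2,4.2,4.2,4.2], dp=[[-0.54,0,0.25],[-0.45,0,0.21],[-0.27,0,0.13],[0,0,0],[0,0,0]], turn=[[0,0,0],[0,0,0],[0,0,0],[0,0,0],[0,0,0]])

```text
time_s: 41.97
position: [0.4176, 0.3397, 0.076]
tool_rot: [[-0.001, 1.0, -0.003], [0.425, 0.003, 0.905], [0.905, -0.001, -0.425]]
ft_force: [0.1, -0.3, -0.7]
grip_width: 0.0478
gripper_force: 82.9
```

```bash
python3 - <<'E'
from h import *
s=observe();p=np.array(s['position']);print(p);c=p-[0,.0253,.0094]
im,Q=panel(4,20,"top",c);t=Q[Q[:,2]>c[2]+.036];f=Q[(Q[:,2]<c[2]+.032)&(Q[:,2]>.055)]
print('top face',len(t),np.median(t,0));print('face',len(f),np.median(f,0),np.polyfit(f[:,2],f[:,1],1) if len(f)>10 else '')
E
```

```text
[0.41762295 0.33968281 0.07599548]
top face 168 [0.4227057  0.31272833 0.11248583]
face 53 [0.42077102 0.30422262 0.07625717] [0.00080539 0.30411818]
```

move_arm(jaw=[4.2,4.2,4.2,4.2], dp=[[-0.18,0,0.08],[-0.14,0,0.06],[0,0,0],[0,0,0]], turn=[[0,0,0],[0,0,0],[0,0,0],[0,0,0]])

```text
time_s: 42.35
position: [0.4176, 0.3396, 0.0725]
tool_rot: [[-0.001, 1.0, -0.003], [0.425, 0.003, 0.905], [0.905, -0.001, -0.425]]
ft_force: [-0.5, 0.2, -0.8]
grip_width: 0.0479
gripper_force: 82.9
```

move_arm(jaw=[4.2,4.2,4.2], dp=[[-0.14,0,0.06],[0,0,0],[0,0,0]], turn=[[0,0,0],[0,0,0],[0,0,0]])

```text
time_s: 42.6
position: [0.4176, 0.3397, 0.0716]
tool_rot: [[-0.001, 1.0, -0.003], [0.423, 0.003, 0.906], [0.906, -0.0, -0.423]]
ft_force: [-1.8, -1.1, 5.4]
grip_width: 0.048
gripper_force: 83.2
```

move_arm(jaw=[6.2,6.2,6.2,6.2,6.2,6.2], dp=[[0,0,0],[0,0,0],[0,0,0],[0,0,0],[0,0,0],[0,0,0]], turn=[[0,0,0],[0,0,0],[0,0,0],[0,0,0],[0,0,0],[0,0,0]])

```text
time_s: 43.1
position: [0.4176, 0.3395, 0.071]
tool_rot: [[-0.001, 1.0, -0.003], [0.425, 0.003, 0.905], [0.905, -0.001, -0.425]]
ft_force: [-0.1, 0.2, 0.1]
grip_width: 0.0621
gripper_force: 0.0
```

move_arm(jaw=[6.2,6.2,6.2,6.2,6.2,6.2,6.2,6.2], dp=[[0,0,-1],[0,0,-2],[0,0,-3],[0,0,-4],[0,0,-4],[0,0,-4],[0,0,0],[0,0,0]], turn=[[0,0,0],[0,0,0],[0,0,0],[0,0,0],[0,0,0],[0,0,0],[0,0,0],[0,0,0]])

```text
time_s: 43.77
position: [0.4191, 0.1745, 0.148]
tool_rot: [[-0.001, 1.0, 0.001], [0.426, -0.001, 0.905], [0.905, 0.001, -0.426]]
ft_force: [-0.1, 0.2, -0.0]
grip_width: 0.0621
gripper_force: 0.0
```

```bash
python3 - <<'E'
from h import *
s=observe();p=np.array(s['position']);print(p,np.round(s['q'],1));c=np.array([.418,.3123,.063])
for n in ("top","scene"):
    im,Q=panel(4,20,n,c,.06);t=Q[Q[:,2]>.098];f=Q[(Q[:,2]<.095)&(Q[:,2]>.055)]
    print(n,'top face',len(t),np.median(t,0) if len(t) else '');print('face',len(f),np.median(f,0) if len(f) else '',np.polyfit(f[:,2],f[:,1],1) if len(f)>10 else '')
for o in cams.outline_of("scene","front_a")[:5]:print(o["p"],rect("scene",o["mask"],cams.get_image("scene")[1],.012,.025))
T=tilt(5.8,-25);go(tip([.5143,.018,.06],T),T)
E
```

```text
[0.41906415 0.17447831 0.14798695] [-27.1  28.7 110.3  53.8  87.  -54.3]
top top face 196 [0.41630873 0.31121706 0.10772343]
face 66 [0.41747094 0.30373095 0.07646975] [0.01566384 0.30258674]
scene top face 0 
face 0  
0.93 (array([554.6, 280.5]), array([92.8, 52.7]), 24.7, np.float64(0.0176), 651)
0.63 (array([595.5, 413.3]), array([91.1, 57.1]), 2.0, np.float64(0.0171), 575)
0.6 (array([512.7,  -4.8]), array([51.5, 92.4]), 5.3, np.float64(0.0177), 959)
0.35 (array([ 450. , -252.7]), array([ 86.7, 258.7]), 58.5, np.float64(0.0185), 340)
turn [ 0.0349 -1.5677 -0.1012] rows 12.5 | dp [-11.57   8.    17.62] rows 5.4 | before-turn dp [-17.27   9.7  -10.77]
```

Front 1 stands upright in station 2 (top face at z .108, plumb). Now front 2.

move_arm(jaw=[6.5,6.5,6.5,6.5,6.5,6.5,6.5,6.5,6.5,6.5,6.5,6.5], dp=[[-2,2,-3],[0,2,-2],[0,2,0],[0,2,0],[0,0,0],[0,0,0],[0,0,0],[0,0,0],[0,0,0],[0,0,0],[0,0,0],[0,0,0]], turn=[[0.003,-0.122,-0.008],[0.003,-0.122,-0.008],[0.003,-0.122,-0.008],[0.003,-0.122,-0.008],[0.003,-0.122,-0.008],[0.003,-0.122,-0.008],[0.003,-0.122,-0.008],[0.003,-0.122,-0.008],[0.003,-0.122,-0.008],[0.003,-0.122,-0.008],[0.003,-0.122,-0.008],[0.003,-0.122,-0.008]])

```text
time_s: 45.12
position: [0.4985, 0.126, 0.154]
tool_rot: [[-0.091, 0.995, 0.038], [0.939, 0.099, -0.33], [-0.332, 0.005, -0.943]]
ft_force: [0.0, -1.3, -0.4]
grip_width: 0.065
gripper_force: 0.0
```

move_arm(jaw=[6.5,6.5,6.5], dp=[[0,0,0],[0,0,0],[0,0,0]], turn=[[0,0,0],[0,0,0],[0,0,0]])

```text
time_s: 45.37
position: [0.4982, 0.1252, 0.153]
tool_rot: [[-0.091, 0.995, 0.034], [0.941, 0.097, -0.323], [-0.325, 0.002, -0.946]]
ft_force: [-0.2, -0.9, -0.4]
grip_width: 0.065
gripper_force: 0.0
```

```bash
python3 - <<'E'
from h import *
s=observe();p=np.array(s['position']);R=np.array(s['tool_rot']);print(p,np.round(s['q'],1),R.round(3).tolist())
T=tilt(5.8,-25);print(T.round(3).tolist());go(tip([.5125,.0185,.035],T),T)
E
```

```text
[0.4981744  0.12523263 0.15298493] [ 11.2  23.7  83.2 -19.5  75.7  11. ] [[-0.091, 0.995, 0.034], [0.941, 0.097, -0.323], [-0.325, 0.002, -0.946]]
[[-0.092, 0.995, 0.043], [0.902, 0.101, -0.42], [-0.423, 0.0, -0.906]]
turn [ 0.0007 -0.1055 -0.0046] rows 0.8 | dp [-4.77  0.35 17.84] rows 4.4 | before-turn dp [-6.62  0.36 17.24]
```

move_arm(jaw=[6.5,6.5,6.5,6.5,6.5,6.5,6.5,6.5,6.5,6.5,6.5], dp=[[0,0,0],[-3.6,0.1,1.67],[-3.6,0.1,1.67],[-3.6,0.1,1.67],[1.6,0,3.5],[1.6,0,3.5],[1.6,0,3.5],[1.15,0,2.3],[0,0,0],[0,0,0],[0,0,0]], turn=[[0.0007,-0.1055,-0.0046],[0,0,0],[0,0,0],[0,0,0],[0,0,0],[0,0,0],[0,0,0],[0,0,0],[0,0,0],[0,0,0],[0,0,0]])

```text
time_s: 46.28
position: [0.5145, 0.0058, 0.0144]
tool_rot: [[-0.089, 0.995, 0.045], [0.901, 0.099, -0.422], [-0.425, 0.004, -0.905]]
ft_force: [0.5, 0.0, 0.2]
grip_width: 0.0652
gripper_force: 0.0
```

```bash
python3 - <<'E'
from h import *
s=observe();print(s['position'],s['ft_force'])
T=tilt(5.8,-25);t=tip([.512,.019,0],T);t[2]=-.0165;go(t,T)
E
```

```text
[0.51452076 0.00580333 0.01437299] [0.52945921 0.04223781 0.23004052]
turn [ 0.0025  0.0021 -0.003 ] rows 0.0 | dp [ 1.52 -0.12  2.7 ] rows 0.7 | before-turn dp [ 1.53 -0.13  2.69]
```

move_arm(jaw=[6.5,6.5,6.5,6.5,6.5,6.5], dp=[[0.5,-0.12,0.8],[0.4,0,0.7],[0.25,0,0.5],[0,0,0],[0,0,0],[0,0,0]], turn=[[0,0,0],[0,0,0],[0,0,0],[0,0,0],[0,0,0],[0,0,0]])

```text
time_s: 46.78
position: [0.5124, 0.0083, -0.0102]
tool_rot: [[-0.091, 0.995, 0.044], [0.901, 0.101, -0.422], [-0.425, 0.001, -0.905]]
ft_force: [0.6, -0.3, -0.1]
grip_width: 0.065
gripper_force: 0.0
```

move_arm(jaw=[6.5,6.5,6.5,6.5,6.5], dp=[[0.17,0,0.35],[0.15,0,0.3],[0,0,0],[0,0,0],[0,0,0]], turn=[[0,0,0],[0,0,0],[0,0,0],[0,0,0],[0,0,0]])

```text
time_s: 47.2
position: [0.5122, 0.0083, -0.0176]
tool_rot: [[-0.091, 0.995, 0.044], [0.901, 0.101, -0.422], [-0.425, 0.001, -0.905]]
ft_force: [0.2, -0.2, -0.1]
grip_width: 0.0652
gripper_force: 0.0
```

move_arm(jaw=[4.2,4.2,4.2,4.2,4.2,4.2,4.2], dp=[[0,0,0],[0,0,0],[0,0,0],[0,0,0],[0,0,0],[0,0,0],[0,0,0]], turn=[[0,0,0],[0,0,0],[0,0,0],[0,0,0],[0,0,0],[0,0,0],[0,0,0]], force=80)

```text
time_s: 47.78
position: [0.5124, 0.0085, -0.0169]
tool_rot: [[-0.09, 0.995, 0.044], [0.901, 0.101, -0.423], [-0.425, 0.002, -0.905]]
ft_force: [-1.2, 2.3, 6.1]
grip_width: 0.0481
gripper_force: 82.8
```

move_arm(jaw=[4.2,4.2,4.2,4.2,4.2,4.2,4.2], dp=[[-0.42,0,-0.91],[-0.85,0,-1.81],[-1.27,0,-2.72],[-1.27,0,-2.72],[-1.27,0,-2.72],[-1.27,0,-2.72],[0,0,0]], turn=[[0,0,0],[0,0,0],[0,0,0],[0,0,0],[0,0,0],[0,0,0],[0,0,0]])

```text
time_s: 48.37
position: [0.5142, 0.0087, 0.1386]
tool_rot: [[-0.087, 0.995, 0.053], [0.901, 0.101, -0.422], [-0.425, 0.011, -0.905]]
ft_force: [0.3, -0.0, -0.1]
grip_width: 0.0477
gripper_force: 82.7
```

move_arm(jaw=[4.2,4.2,4.2,4.2,4.2,4.2,4.2,4.2,4.2,4.2,4.2,4.2], dp=[[0,0,0],[0,0,0],[0,0,0],[0,0,0],[0,0,0],[0,0,0],[0,0,0],[0,0,0],[0,0,0],[0,0,0],[0,0,0],[0,0,0]], turn=[[0,0.12,0],[0,0.12,0],[0,0.12,0],[0,0.12,0],[0,0.12,0],[0,0.12,0],[0,0.12,0],[0,0.12,0],[0,0.12,0],[0,0.12,0],[0,0.12,0],[0,0.12,0]])

```text
time_s: 49.37
position: [0.5122, 0.0078, 0.133]
tool_rot: [[-0.056, 0.995, -0.082], [0.532, 0.099, 0.841], [0.845, 0.003, -0.535]]
ft_force: [0.5, -0.0, -0.6]
grip_width: 0.0475
gripper_force: 82.5
```

move_arm(jaw=[4.2,4.2], dp=[[0,0,0],[0,0,0]], turn=[[0,0,0],[0,0,0]])

```text
time_s: 49.53
position: [0.5119, 0.008, 0.1315]
tool_rot: [[-0.053, 0.995, -0.084], [0.538, 0.099, 0.837], [0.841, -0.001, -0.54]]
ft_force: [-0.1, 0.0, -1.3]
grip_width: 0.0477
gripper_force: 82.6
```

```bash
python3 - <<'E'
from h import *
s=observe();p=np.array(s['position']);R=np.array(s['tool_rot']);print(p,np.round(s['q'],1),R.round(3).tolist(),s['grip_width'],s['gripper_force'],s['ft_force'])
T=tilt(0,65);go([.418,.149,.16],T)
E
```

```text
[0.51191461 0.0080035  0.13150722] [-34.8  37.4  84.2  40.5 100.5 -48.8] [[-0.053, 0.995, -0.084], [0.538, 0.099, 0.837], [0.841, -0.001, -0.54]] 0.0476671727666666 82.59546518325806 [-0.115736    0.00942399 -1.34105757]
turn [-0.0878  0.1346  0.0471] rows 1.1 | dp [ 8.54 -9.39 11.57] rows 4.1 | before-turn dp [10.48 -7.95 11.05]
```

move_arm(jaw=[4.2,4.2,4.2,4.2,4.2,4.2,4.2,4.2,4.2,4.2], dp=[[0,0,0],[0,0,0],[1.71,-1.88,2.31],[1.71,-1.88,2.31],[1.71,-1.88,2.31],[1.71,-1.88,2.31],[1.71,-1.88,2.31],[0,0,0],[0,0,0],[0,0,0]], turn=[[-0.044,0.067,0.0235],[-0.044,0.067,0.0235],[0,0,0],[0,0,0],[0,0,0],[0,0,0],[0,0,0],[0,0,0],[0,0,0],[0,0,0]])

```text
time_s: 50.37
position: [0.4181, 0.1494, 0.1616]
tool_rot: [[-0.006, 1.0, -0.0], [0.425, 0.003, 0.905], [0.905, 0.005, -0.425]]
ft_force: [-0.0, 0.1, -0.5]
grip_width: 0.0477
gripper_force: 82.7
```

```bash
python3 - <<'E'
from h import *
s=observe();p=np.array(s['position']);R=np.array(s['tool_rot']);print(p,R.round(3).tolist(),s['grip_width'])
c=p-[0,.0259,.0122];print('exp',c)
im,Q=panel(4,20,"top",c,.06);t=Q[Q[:,2]>c[2]+.038];f=Q[(Q[:,2]<c[2]+.034)&(Q[:,2]>.055)]
print('top face',len(t),np.median(t,0),t.min(0),t.max(0));print('face',len(f),np.median(f,0),np.polyfit(f[:,2],f[:,1],1) if len(f)>10 else '', np.polyfit(f[:,0],f[:,1],1))
E
```

```text
[0.41807663 0.14937797 0.1615973 ] [[-0.006, 1.0, -0.0], [0.425, 0.003, 0.905], [0.905, 0.005, -0.425]] 0.047686680080984103
exp [0.41807663 0.12347797 0.1493973 ]
top face 216 [0.41821849 0.12306932 0.19481068] [0.39486796 0.11314679 0.18839922] [0.44165813 0.13181163 0.20060276]
face 33 [0.41918614 0.11322668 0.13406853] [0.00152917 0.11316067] [0.00933239 0.10947247]
```

move_arm(jaw=[4.2,4.2,4.2,4.2,4.2,4.2,4.2,4.2], dp=[[-1.79,0,0.9],[-1.81,0,0.85],[-1.36,0,0.64],[-0.91,0,0.43],[-0.45,0,0.21],[-0.45,0,0.21],[0,0,0],[0,0,0]], turn=[[0,0,0],[0,0,0],[0,0,0],[0,0,0],[0,0,0],[0,0,0],[0,0,0],[0,0,0]])

```text
time_s: 51.08
position: [0.4182, 0.1499, 0.0863]
tool_rot: [[-0.003, 1.0, 0.0], [0.422, 0.001, 0.907], [0.907, 0.003, -0.422]]
ft_force: [-0.6, -0.4, -1.0]
grip_width: 0.0477
gripper_force: 82.7
```

move_arm(jaw=[4.2,4.2,4.2,4.2,4.2], dp=[[-0.45,0,0.21],[-0.27,0,0.13],[-0.18,0,0.08],[0,0,0],[0,0,0]], turn=[[0,0,0],[0,0,0],[0,0,0],[0,0,0],[0,0,0]])

```text
time_s: 51.5
position: [0.418, 0.1501, 0.0762]
tool_rot: [[-0.002, 1.0, -0.0], [0.421, 0.001, 0.907], [0.907, 0.002, -0.421]]
ft_force: [-0.2, 0.3, -0.5]
grip_width: 0.048
gripper_force: 82.7
```

move_arm(jaw=[4.2,4.2,4.2], dp=[[-0.15,0,0.07],[0,0,0],[0,0,0]], turn=[[0,0,0],[0,0,0],[0,0,0]])

```text
time_s: 51.75
position: [0.4181, 0.1503, 0.0752]
tool_rot: [[-0.003, 1.0, 0.0], [0.42, 0.001, 0.908], [0.908, 0.002, -0.42]]
ft_force: [0.1, -0.7, 6.2]
grip_width: 0.0478
gripper_force: 83.0
```

```bash
python3 - <<'E'
from h import *
s=observe();p=np.array(s['position']);c=p-[0,.0259,.0122];print(p,s['ft_force'])
im,Q=panel(4,20,"top",c,.06);t=Q[Q[:,2]>c[2]+.038];print('top face',len(t),np.median(t,0))
E
```

```text
[0.41809399 0.1502794  0.07518931] [ 0.05848304 -0.72981639  6.24892299]
top face 132 [0.42437338 0.1265073  0.10782007]
```

Front 2 touches the board, with its top face at .108. Release and back away.

move_arm(jaw=[6.2,6.2,6.2,6.2,6.2,6.2], dp=[[0,0,0],[0,0,0],[0,0,0],[0,0,0],[0,0,0],[0,0,0]], turn=[[0,0,0],[0,0,0],[0,0,0],[0,0,0],[0,0,0],[0,0,0]])

```text
time_s: 52.3
position: [0.418, 0.1501, 0.0745]
tool_rot: [[-0.002, 1.0, -0.0], [0.422, 0.001, 0.907], [0.907, 0.002, -0.422]]
ft_force: [0.1, 0.1, 0.6]
grip_width: 0.0621
gripper_force: 0.0
```

move_arm(jaw=[6.2,6.2,6.2,6.2,6.2,6.2,6.2,6.2,6.2,6.2,6.2], dp=[[0,0,-1],[0,0,-2],[0,0,-3],[0,0,-4],[0,0,-4],[0,0,-4],[0,0,-3],[2,0,0],[2,0,0],[0,0,0],[0,0,0]], turn=[[0,0,0],[0,0,0],[0,0,0],[0,0,0],[0,0,0],[0,0,0],[0,0,0],[0,0,0],[0,0,0],[0,0,0],[0,0,0]])

```text
time_s: 53.22
position: [0.4177, -0.0238, 0.1996]
tool_rot: [[-0.003, 1.0, 0.0], [0.423, 0.001, 0.906], [0.906, 0.003, -0.423]]
ft_force: [0.1, 0.0, -0.9]
grip_width: 0.0621
gripper_force: 0.0
```

```bash
python3 - <<'E'
from h import *
s=observe();print(s['position'],s['time_s'])
for y in (.1233,.3123):
    im,Q=panel(4,20,"top",np.array([.418,y,.063]),.06);t=Q[Q[:,2]>.098];f=Q[(Q[:,2]<.095)&(Q[:,2]>.055)]
    print(y,'top',len(t),np.median(t,0) if len(t) else '','face',len(f),np.polyfit(f[:,2],f[:,1],1) if len(f)>10 else '')
im,d=cams.get_image("scene");lid(d);save('fin',cv2.resize(im[100:470,130:450],None,fx=1.6,fy=1.6))
for o in cams.outline_of("scene","front_a")[:5]:print(o["p"],np.round(np.array(o["box"])*[640,480,640,480]))
E
```

```text
[ 0.41765977 -0.02380603  0.19958881] 53.2167
0.1233 top 199 [0.41903809 0.12256759 0.10770155] face 17 [0.0719542  0.10771943]
0.3123 top 192 [0.41629261 0.31143239 0.10733805] face 71 [0.03253254 0.30146211]
lid pts 976 X [-0.009  0.04   0.062] z [0.041 0.045 0.048]
lid pts 1875 X [-0.048  0.016  0.06 ] z [0.041 0.044 0.048]
0.93 [253. 196.  41.  43.]
0.71 [189. 184.  15.  22.]
0.61 [244. 154.  41.  23.]
```

View pics/fin.png

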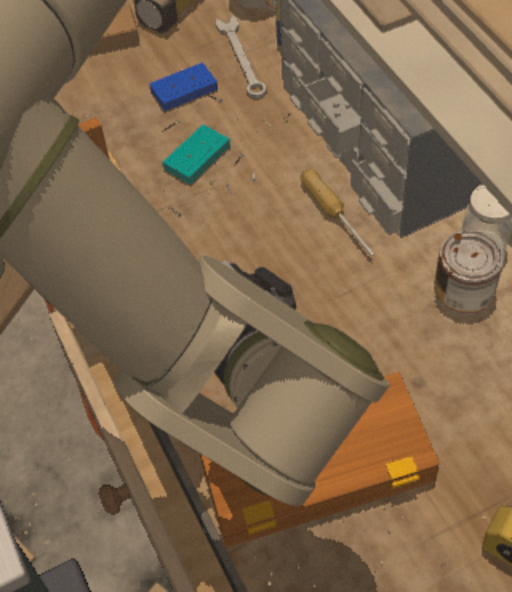

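The tin is upright, the lid is shut, both fronts stand and the blue and turquoise panels are untouched. The wrist hovers near the case, so I'll raise it clear before handing in.

move_arm(jaw=[6.2,6.2,6.2,6.2,6.2,6.2,6.2,6.2], dp=[[2,0,-0.9],[2,0,-0.9],[2,0,-0.9],[0,0,0],[0,0,0],[0,0,0],[0,0,0],[0,0,0]], turn=[[0,0,0],[0,0,0],[0,0,0],[0,0,0],[0,0,0],[0,0,0],[0,0,0],[0,0,0]])

```text
time_s: 54.08
position: [0.4177, -0.0226, 0.2645]
tool_rot: [[-0.001, 1.0, -0.001], [0.42, 0.001, 0.907], [0.907, 0.001, -0.42]]
ft_force: [0.1, -0.8, 0.1]
grip_width: 0.0617
gripper_force: 0.0
```

```bash
python3 - <<'E'
from h import *
for y in (.1233,.3123):
    im,Q=panel(4,20,"top",np.array([.418,y,.063]),.06);t=Q[Q[:,2]>.098];print(len(t),np.median(t,0))
s=observe();print(s['position'],s['ft_force'],s['qvel'])
im,d=cams.get_image("scene");lid(d)
print(ticket.close_job())
E
```

```text
200 [0.41903734 0.12269572 0.10773975]
191 [0.41618065 0.31138897 0.10800375]
[ 0.41775726 -0.02265526  0.26467696] [-0.51906911  0.26752973 -0.32473093] [-0.10022125 -0.35519676 -0.17638119  0.00270613  0.09326438  0.21110803]
lid pts 1933 X [-0.047  0.019  0.061] z [0.041 0.044 0.048]
lid pts 2275 X [-0.055  0.006  0.06 ] z [0.041 0.044 0.048]
the job is handed in; nothing more can be done
None
```

I handed the job in at about 54 s, but it returned no verdict: both fronts stand upright in stations 0 and 2, the bolt, lock and small pull are in their nests (no large pull was present), the lid is shut, and the tin is upright.

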